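# Turn the sharpening plate over and mount it in the stone holder

### The arm

A 6-joint arm with a two-finger parallel gripper is mounted at the origin on the work surface. World frame = base frame: x ahead of the robot, y to its left, z up, the work surface at z = 0. Lengths are in m, angles in rad, forces in N, time in s.
With the tool pointing down it reaches from about 0.35 to 0.975 m from the base axis. Payload 4.9 kg.
Tool frame: the origin (TCP) lies at the very end of the fingers, on their centre line; the grasp point (between the pads) lies 19 mm behind it; z points along the fingers, y is the direction in which the jaws open and shut (so a half turn about z gives the same grasp; the last joint's range is limited). The gripper opens to 85 mm and grips with 20 to 120 N. Pads are 22 mm wide; open, the fingers measure 114 mm over their backs; the gripper's body (76 mm by 85 mm) begins 54 mm behind the grasp point. The pads swing forward as they close: fully open they stand 13 mm farther back than shut.
Start: joints at [1.16, 0.053, 1.613, -0, 1.476, -0.119], TCP at [0.18, 0.599, 0.231] pointing down, gripper open.
Joint ranges: [-3.01, 3.01], [-1.01, 2.22], [0.06, 2.58], [-1.02, 4.17], [0.09, 2.62], [-3.14, 3.14]. Speed limits (rad/s): [2.57, 2.57, 3.14, 3.14, 3.14, 3.14].

### API

Orientations are given as a rotation vector (axis times angle).
In Python, from station import ctrl gives the robot as it stands.
- The arm moves only by the tool apply_moves, never from a script. Its argument "deltas" is a list of rows, each a list of 5 numbers: the shift along the tool's x, y, z in m, then the turn about the tool's z in rad, then the gripper's target within -1 to 1 (fully open at 1, half-way at 0, shut at -1). A call has exactly 8 rows; each row shifts and turns the pose as measured when the row begins, along the tool's axes as they then stand; what a row does not reach is not made up. A row lasts 1/8 s, in which the tool goes at most 62.5 mm and 10.7 degrees, less where a joint would pass 70% of its speed; a pose out of reach is approached as far as the arm can. A call with a gripper value outside its range is refused whole. The fingers move at their own pace and stop on an object; "grip_force" is the grip in N (left out, the last holds). Time passes only in rows, so rows that do not move let the fingers close, or fill a call up. It gives the time, the measured TCP pose, the force and the opening at its end, in the units of the state.
- ctrl.get_obs(): the state, without advancing time (a new reading comes with each control period).
- ctrl.get_image(name): name is "scene" or "top" or "wrist"; returns a dict with "img" (384x512x3 uint8, red, green, blue), "range_z" (384x512 float32, m along the optical axis (not along the pixel's ray), 0 where there is no reading), "mtx" (3x3 intrinsics, pixels), "eye" and "attitude" of the camera in the world; the wrist camera has in their place "mount" (4x4, takes a point from camera to tool coordinates, whose origin is the TCP and whose axes are the flange's). Camera axes: x right, y down, z forward; pixel columns grow to the right and rows downward; lengths in m; the calibration is good to about 2 mm. The wrist camera is an equidistant fisheye: a pixel r from the principal point sees the ray r / f radians off the axis. A picture is of the moment at which its call begins: read the wrist's pose just before it.
- ctrl.finish_job(): hands the job in, once; it reports no verdict.
Trained networks look in a picture, given as the dict that the camera call returned (one of the last four; its "shot" number tells which), for a name from the list of things; names that differ only in an ending like _2 or _b are one class to them, and where a whole thing is asked for, a point or a joint stands for the part that bears it (a point fixed in the world has none). Each returns a list of dicts, best first, with "confidence" (0 to 1); they miss things now and then, are a little off and sometimes report something else, mostly with a low value. They report only what shows in the picture. A call takes as long as a camera call. They do not tell look-alikes from the thing itself.
- ctrl.search_frame(picture, target): "extent" ([left, top, width, height] in pixels, round what is visible of it).
- ctrl.spot_point(picture, target): "uv" ([column, row] in pixels: a listed point, or the origin of a listed thing).
The state is a dict: "t": time; "q": joint angles; "dq": joint speeds; "effort": joint torques, N m; "tool_pos": TCP position; "tool_rot": TCP orientation; "contact_force": force on the tool from outside, world axes, zero at the start; "wrist_torque": the same for the moment, N m; "opening": finger opening in m.
Only numpy, scipy, OpenCV 4.12 (cv2) and the standard library are available. Lean on these libraries where they do the work, as an engineer would, in place of code of your own. Each camera call takes 0.05 s, during which the arm holds its last target.

### The job

The two-faced diamond sharpening plate lies on the raised sharpening stand with its dotted coarse face up. Slide it out over the stand's front edge so that its end can be gripped, pick it up by that end, turn it over and lay it back flat on the stand; then let go, take it by its long sides and set it squarely in the stone holder, plain fine face up, lying flat on both rubber ledges between the end jaws. Do not drop the plate and leave the white slipstone, the oil bottle and the scraper where they are.

Things in the scene. Friction and masses are not known exactly. Their poses are not given: they have to be found in the camera images.
- plate_center (a point): centre (half-way up) of the loose sharpening plate, a flat steel-faced slab 150 (its x) x 62 (its y) x 7 mm (z), 0.3 kg. At the start it lies on the stand, long axis roughly front to back, its z axis pointing up out of the coarse face (dark dots); the other face is plain. Once turned over, its z axis points down. It may lie either way round in the holder.
- plate_front_end (a point): middle of the plate's short end that faces the robot and the stand's front edge at the start (75 mm from the plate's centre along its -x; half-way up). Axes as the plate's.
- stand_front (a point): middle of the front top edge of the sharpening stand, a fixed low platform: a level laminated board 200 mm deep (x) x 220 mm wide (y), 20 mm thick, its top 75 mm above the bench and without a rim, on two battens set back 40 mm from the front edge, so it is open under the front. x points from the front edge towards the back of the stand, z up.
- stand: the stand: origin on the bench under the centre of its top; x to the back (the front edge is at x = -100 mm), y to its left, z up. Top at z = 75 mm. Its top is plain, without a rim. The plate slides on it under a push of about 2 to 4 N.
- holder_seat (a point): middle of the seat (at ledge height) of the stone holder, a fixed steel frame lengthwise along x: two end blocks on rods, each with a level rubber ledge, 30 mm above the bench, reaching from 48 to 78 mm either side of the middle, 66 mm wide in y. A jaw at each ledge's outer end stands 5 mm proud of it; 156 mm between the jaw faces. The end blocks measure 184 mm over all.
- holder: the holder: origin on the bench under the middle of the seat, axes as the seat's. Between the two ledges it is open, but for two rods of 10 mm diameter along x at y = +-20 mm, their tops 18 mm above the bench. A screw knob sticks out at the +x end, to 118 mm from the middle.
- slipstone (a point): centre of a loose white stone 100 x 34 x 10 mm that lies on the stand beside the plate, on the +y side; leave it alone.
- bottle (a point): bottom centre of a loose upright amber oil bottle, 42 mm diameter, 115 mm tall, on the bench beyond the holder's +x end; leave it alone.
- scraper: a loose small scraper with a turned wooden handle, 205 mm long (x, handle 118 mm to -x, blade 87 mm to +x of its origin), 25 mm high, lying crosswise before the holder's -x end; origin on its underside; leave it alone.
Things that resemble listed ones, but are neither listed nor needed, are in the scene too. Leave any blue or turquoise look-alike of the part that bears plate_center alone.

How it is judged:
On the way, in this order (a step that is already met when the one before it is completed fails the run):
1. the plate lies flat on the stand, coarse face up, with its end out over the front edge by at least 20 mm (x of plate_front_end in the frame of stand_front below -0.02 m and angle between plate_center's own z axis and vertical below 0.06 rad and z of plate_center in the frame of stand_front between 0.001 and 0.006 m), for 0.2 s.
2. the plate has been turned over and lies flat on the stand again, let go (angle between plate_center's own z axis and vertical above 3.08 rad and z of plate_center in the frame of stand_front between 0.001 and 0.006 m and x of plate_center in the frame of stand_front between 0 and 0.2 m and contact force between the fingers and plate below 0.1 N), for 0.15 s.
At the end, for the whole second after the job is handed in: The plate lies still in the holder, released, plain fine face up, flat on both ledges (height within 2 mm, level within 0.05 rad), between the jaws, within 10 mm of the middle sideways and within 0.1 rad of the holder's length (angle between plate_center's own z axis and vertical above 3.09 rad and z of plate_center in the frame of holder_seat between 0.001 and 0.0055 m and x of plate_center in the frame of holder_seat between -0.005 and 0.005 m and y of plate_center in the frame of holder_seat between -0.01 and 0.01 m and angle between the x axis of plate_center and the x axis of holder_seat, either way round below 0.1 rad and linear speed of plate below 0.02 m/s and contact force between the fingers and plate below 0.1 N); the robot touches nothing.
It fails at once if the plate is dropped (moves faster than 1 m/s while not held) or falls to the bench ((linear speed of plate above 1 m/s and contact force between the fingers and plate below 0.1 N) or height (world z) of plate_center below 0.02 m).
It fails at once if the white stone, the bottle or the scraper is moved by more than 30 mm (distance of any of slipstone, bottle, scraper from where it was at the start of the episode above 0.03 m).
It fails at once if the oil bottle is knocked over (angle between bottle's own z axis and vertical above 0.5 rad).
It also fails if it takes over 72 s, if anything falls off the work surface, if the arm or the gripper's body presses on something with over 40 N, if the wrist force passes 120 N, or if a joint passes its speed limit or range.

## Working session

There is one attempt and no reset: what is moved stays moved. The work goes in short steps, Python scripts to look and compute and a tool call to move; the robot and the scene stay as the last step left them, time stands still between calls to the robot, and variables do not carry over. Pictures are saved under pics/ and viewed, and the job is handed in when it is done.

Besides the shell and the picture viewer there is one more tool, called after "Call:" as a command line: name --pt "numbers of a row" for each row, then --argument value for the rest. apply_moves: Moves the arm, as the interface text tells. Its arguments: {"type":"object","properties":{"deltas":{"type":"array"},"grip_force":{"type":"number"}},"required":["deltas"]}

```bash
ls; mkdir -p pics; python3 - <<'E'
from station import ctrl
import cv2,pickle
print(ctrl.get_obs())
for n in ["scene","top","wrist"]:
    p=ctrl.get_image(n); cv2.imwrite(f"pics/{n}0.png",p["img"][:,:,::-1])
    print(n,{k:v for k,v in p.items() if k not in("img","range_z")})
    pickle.dump(p,open(f"pics/{n}0.pkl","wb"))
    for t in ["plate_center","plate_front_end","stand_front","stand","holder_seat","holder","slipstone","bottle","scraper"]:
        try:
            print(t,[(r["uv"],round(r["confidence"],2)) for r in ctrl.spot_point(p,t)][:4])
        except Exception as e: print(t,e)
print(ctrl.get_obs()["t"])
E
```

```text
pics
{'t': 0.0, 'q': array([ 1.15998903e+00,  5.33807428e-02,  1.61429212e+00,  2.49855580e-07,
        1.47597181e+00, -1.18991811e-01]), 'dq': array([ 0.00118815, -0.00112196, -0.00167299,  0.00010774, -0.00144542,
       -0.00046279]), 'effort': array([-1.76351892e-03, -3.93672037e+01, -3.70175171e+01, -3.19653427e-04,
        6.92753558e-03, -1.20543584e-05]), 'tool_pos': array([0.17955459, 0.59801111, 0.23004932]), 'tool_rot': array([-0.45667967, -3.10767784,  0.00311023]), 'contact_force': array([-0.90552327,  0.68294657,  0.01349283]), 'wrist_torque': array([ 0.0098546 ,  0.02607211, -0.02747752]), 'opening': 0.08557171627380238}
scene {'mtx': array([[367.61188688,   0.        , 258.70460977],
       [  0.        , 367.61188688, 191.84369051],
       [  0.        ,   0.        ,   1.        ]]), 'eye': array([0.91197901, 0.50085638, 0.62293621]), 'attitude': array([-0.96794822, -2.46657259,  1.06432643]), 'shot': 1}
plate_center [([381.4, 255.4], 0.87), ([335.4, 342.9], 0.77), ([254.2, 220.1], 0.68), ([347.5, 191.7], 0.58)]
plate_front_end [([281.4, 202.8], 0.93), ([420.6, 260
[... 1159 characters left out ...]
.31)]
wrist {'mtx': array([[297.31863964,   0.        , 262.18174073],
       [  0.        , 297.31863964, 189.98803734],
       [  0.        ,   0.        ,   1.        ]]), 'mount': array([[-1.08497869e-03, -9.63908005e-01, -2.66233321e-01,
         6.70478300e-02],
       [ 9.99998860e-01, -1.32529439e-03,  7.22991456e-04,
        -2.97863048e-04],
       [-1.04973478e-03, -2.66232233e-01,  9.63908344e-01,
        -1.43710760e-01],
       [ 0.00000000e+00,  0.00000000e+00,  0.00000000e+00,
         1.00000000e+00]]), 'shot': 3}
plate_center [([59.8, 301.3], 0.8)]
plate_front_end [([171.9, 312.2], 0.56)]
stand_front []
stand []
holder_seat []
holder []
slipstone []
bottle []
scraper []
1.5
```

View pics/top0.png

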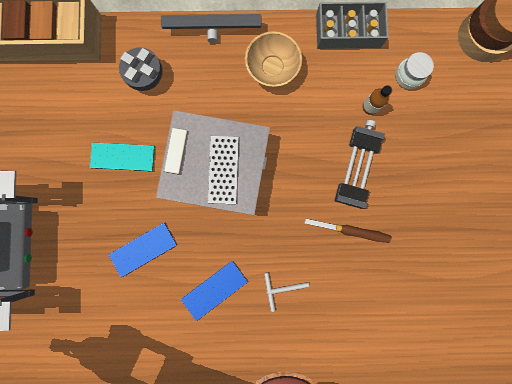

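View pics/scene0.png

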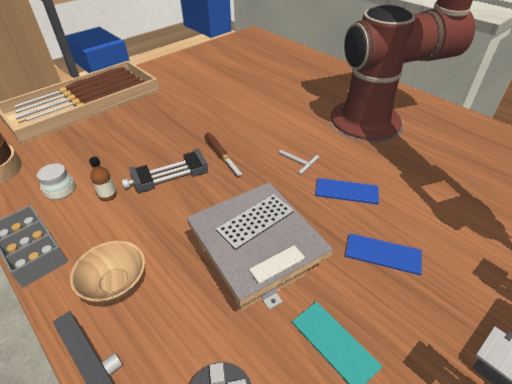

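```bash
cat > h.py <<'E'
import numpy as np,cv2,pickle
from scipy.spatial.transform import Rotation as R
def deproj(p,u,v,z=None):
    K=p["mtx"];Rm=R.from_rotvec(p["attitude"]).as_matrix()
    d=np.stack([(np.asarray(u,float)-K[0,2])/K[0,0],(np.asarray(v,float)-K[1,2])/K[1,1],np.ones(np.shape(u))],-1)@Rm.T
    if z is None: s=p["range_z"][np.round(v).astype(int),np.round(u).astype(int)][...,None]
    else: s=((z-p["eye"][2])/d[...,2])[...,None]
    return p["eye"]+d*s
def cloud(p):
    v,u=np.mgrid[:384,:512]; return deproj(p,u,v)
def rect(pts):
    (c,s,a)=cv2.minAreaRect(pts.astype(np.float32)); return c,s,a,cv2.boxPoints((c,s,a))
E
python3 - <<'E'
from h import *
p=pickle.load(open("pics/top0.pkl","rb"))
P=cloud(p); im=p["img"]
cv2.imwrite("pics/crop0.png",cv2.resize(im[95:250,140:420,::-1],None,fx=2.8,fy=2.8,interpolation=cv2.INTER_CUBIC))
z=P[...,2]
for name,(u0,u1,v0,v1,a,b) in dict(plate=(195,250,125,215,.079,.083),stand=(150,275,105,220,.070,.090),ledge=(325,395,110,215,.024,.033),holder=(325,395,110,215,.015,.045),rods=(335,380,145,190,.008,.022),slip=(160,192,120,180,.0815,.09)).items():
    m=np.zeros(z.shape,bool); m[v0:v1,u0:u1]=(z[v0:v1,u0:u1]>a)&(z[v0:v1,u0:u1]<b)
    q=P[m]; c,s,an,bx=rect(q[:,:2]*1000)
    print(name,m.sum(),np.round(np.median(q[:,2])*1000,1),np.round(c,1),np.round(s,1),round(an,1),np.round(bx,0).tolist())
E
```

```text
plate 1327 81.8 [587.4 126.5] [ 88.5 160.1] 86.9 [[505.0, 87.0], [665.0, 78.0], [670.0, 166.0], [510.0, 175.0]]
stand 8780 76.1 [602. 154.] [220.4 201. ] 78.9 [[482.0, 65.0], [679.0, 26.0], [722.0, 243.0], [525.0, 281.0]]
ledge 847 30.0 [ 617.3 -196. ] [ 71.  238.3] 73.2 [[493.0, -196.0], [721.0, -264.0], [742.0, -196.0], [513.0, -128.0]]
holder 1717 29.7 [ 617.4 -195.4] [ 71.3 238.5] 72.8 [[493.0, -194.0], [721.0, -265.0], [742.0, -197.0], [514.0, -126.0]]
rods 506 16.9 [ 584.9 -184.6] [ 67.4 112.8] 72.8 [[521.0, -200.0], [629.0, -233.0], [649.0, -169.0], [541.0, -136.0]]
slip 688 85.2 [627.  235.6] [34.5 99.9] 79.5 [[575.0, 228.0], [673.0, 210.0], [679.0, 244.0], [581.0, 262.0]]
```

View pics/crop0.png

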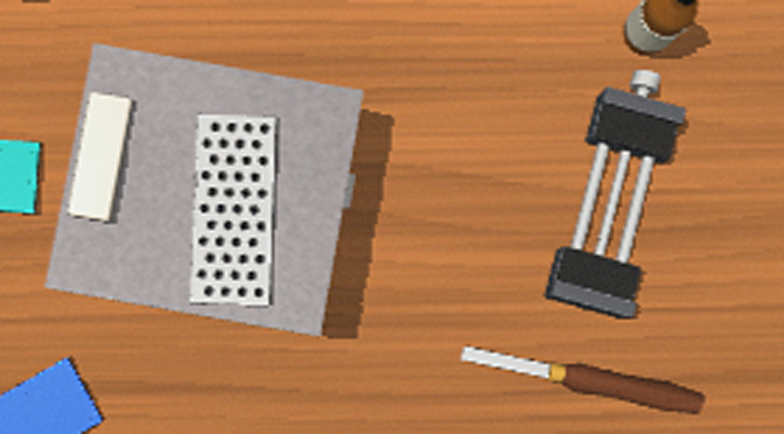

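```bash
python3 - <<'E'
from h import *
p=pickle.load(open("pics/top0.pkl","rb"))
P=cloud(p); im=p["img"].astype(int); z=P[...,2]
# plate by brightness or depth
hsv=cv2.cvtColor(p["img"],cv2.COLOR_RGB2HSV)
sub=np.zeros(z.shape,np.uint8); sub[128:210,200:246]=((hsv[128:210,200:246,2]>190)).astype(np.uint8)
n,l,st,c=cv2.connectedComponentsWithStats(cv2.morphologyEx(sub,cv2.MORPH_CLOSE,np.ones((5,5))))
i=1+np.argmax(st[1:,4]); v,u=np.nonzero(l==i); q=deproj(p,u,v,.082)
c,s,a,b=rect(q[:,:2]*1000); print("plate",np.round(c,1),np.round(s,1),a,np.round(b,1).tolist())
def cr(l,z): 
    l=np.array(l)/2.8+[140,95]-.3; return np.round(deproj(p,l[:,0],l[:,1],z)[:,:2]*1000,1)
print("plate hand",cr([(198,114),(275,117),(269,304),(191,299)],.082).tolist())
print("stand hand",cr([(94,43),(363,90),(323,336),(46,287)],.075).tolist())
print("holder hand",cr([(607,88),(686,108),(633,317),(547,297)],.035).tolist())
# jaw / ledge heights
for nm,(a,b) in dict(ledge=(.027,.0325),jaw=(.0335,.038)).items():
    m=np.zeros(z.shape,bool); m[120:212,330:390]=(z[120:212,330:390]>a)&(z[120:212,330:390]<b)
    n,l,st,cc=cv2.connectedComponentsWithStats(m.astype(np.uint8))
    for i in range(1,n):
        if st[i,4]>20:
            q=P[l==i]; c,s,an,bx=rect(q[:,:2]*1000); print(nm,st[i,4],np.round(c,1),np.round(s,1),round(an,1),np.round(q[:,2].mean()*1000,1))
E
```

```text
plate [583.4 132. ] [ 61.2 148.9] 87.2106704711914 [[507.6000061035156, 105.0999984741211], [656.2999877929688, 97.80000305175781], [659.2999877929688, 158.89999389648438], [510.6000061035156, 166.1999969482422]]
plate hand [[659.4, 158.5], [656.0, 97.5], [507.7, 104.4], [512.7, 165.2]]
stand hand [[720.6, 242.3], [678.5, 26.9], [482.1, 62.7], [524.7, 280.1]]
holder hand [[687.6, -181.3], [669.3, -247.3], [494.0, -194.8], [511.9, -124.1]]
ledge 352 [ 651.8 -205.6] [69.  31.9] 73.8 30.1
ledge 343 [ 531.8 -169.3] [66.7 29.4] 73.1 30.1
jaw 149 [ 672.2 -212. ] [69.6 14.8] 74.2 35.5
jaw 156 [ 510.  -163.3] [69. 16.] 75.2 35.1
```

```bash
cat >> h.py <<'E'
def state():
    from station import ctrl
    o=ctrl.get_obs(); T=R.from_rotvec(o["tool_rot"]).as_matrix(); return o,T
def plan(target,psi,n,w=None):
    """target xyz; psi = world angle of tool y (rad); n rows"""
    o,T=state(); p=o["tool_pos"]; cur=np.arctan2(T[1,1],T[0,1])
    d=(psi-cur+np.pi)%(2*np.pi)-np.pi
    print("t",round(o["t"],2),"pos",np.round(p,4),"psi",round(cur,4),"tilt",np.round(T[:2,2],4),"q",np.round(o["q"],2),"open",round(o["opening"],4),"F",np.round(o["contact_force"],1))
    w=np.ones(n)/n if w is None else np.asarray(w)
    rows=[]
    for k in range(n):
        rows.append([*np.round(T.T@(np.asarray(target)-p)*w[k],4).tolist(),round(-d*w[k],4)])
        T=T@R.from_rotvec([0,0,-d*w[k]]).as_matrix()
    for r in rows: print(r)
E
python3 -c "
from h import *
plan([.583,.132,.15],1.522,14)"
```

```text
t 1.5 pos [0.1798 0.5986 0.2313] psi 1.279 tilt [0.0001 0.    ] q [ 1.16  0.05  1.61 -0.    1.48 -0.12] open 0.085 F [-0.2  0.3 -0.4]
[-0.0372, -0.0236, 0.0058, np.float64(-0.0174)]
[-0.0368, -0.0243, 0.0058, np.float64(-0.0174)]
[-0.0363, -0.0249, 0.0058, np.float64(-0.0174)]
[-0.0359, -0.0255, 0.0058, np.float64(-0.0174)]
[-0.0354, -0.0262, 0.0058, np.float64(-0.0174)]
[-0.035, -0.0268, 0.0058, np.float64(-0.0174)]
[-0.0345, -0.0274, 0.0058, np.float64(-0.0174)]
[-0.034, -0.028, 0.0058, np.float64(-0.0174)]
[-0.0335, -0.0286, 0.0058, np.float64(-0.0174)]
[-0.033, -0.0291, 0.0058, np.float64(-0.0174)]
[-0.0325, -0.0297, 0.0058, np.float64(-0.0174)]
[-0.032, -0.0303, 0.0058, np.float64(-0.0174)]
[-0.0315, -0.0308, 0.0058, np.float64(-0.0174)]
[-0.0309, -0.0314, 0.0058, np.float64(-0.0174)]
```

Call:
apply_moves --pt "-0.037 -0.024 0.004 -0.0174 1" --pt "-0.037 -0.024 0.004 -0.0174 1" --pt "-0.036 -0.025 0.004 -0.0174 1" --pt "-0.036 -0.0255 0.004 -0.0174 1" --pt "-0.0355 -0.026 0.004 -0.0174 1" --pt "-0.035 -0.027 0.004 -0.0174 1" --pt "-0.0345 -0.0275 0.004 -0.0174 1" --pt "-0.034 -0.028 0.004 -0.0174 1" --grip_force 40

```text
t: 2.5
tool_pos: [0.4163, 0.3271, 0.1998]
tool_rot: [0.222, 3.131, 0.006]
contact_force: [0.2, -0.5, 0.4]
opening: 0.0854
```

```bash
python3 -c "
from h import *
plan([.583,.132,.15],1.522,7)"
```

```text
t 2.5 pos [0.4163 0.3271 0.1998] psi 1.4293 tilt [0.0033 0.0035] q [ 0.52 -0.16  1.87  0.    1.43 -0.9 ] open 0.0854 F [ 0.2 -0.5  0.4]
[-0.0275, -0.0243, 0.0071, np.float64(-0.0132)]
[-0.0272, -0.0246, 0.0071, np.float64(-0.0132)]
[-0.0268, -0.025, 0.0071, np.float64(-0.0132)]
[-0.0265, -0.0253, 0.0071, np.float64(-0.0132)]
[-0.0262, -0.0257, 0.0071, np.float64(-0.0132)]
[-0.0258, -0.026, 0.0071, np.float64(-0.0132)]
[-0.0255, -0.0264, 0.0071, np.float64(-0.0132)]
```

Call:
apply_moves --pt "-0.0275 -0.0245 0.006 -0.013 1" --pt "-0.027 -0.0245 0.006 -0.013 1" --pt "-0.027 -0.025 0.006 -0.013 1" --pt "-0.0265 -0.0255 0.006 -0.013 1" --pt "-0.026 -0.0255 0.006 -0.013 1" --pt "-0.026 -0.026 0.006 -0.013 1" --pt "-0.0255 -0.0265 0.006 -0.013 1" --pt "0 0 0 0 1"

```text
t: 3.5
tool_pos: [0.5899, 0.1223, 0.1575]
tool_rot: [0.082, 3.135, 0.008]
contact_force: [0.2, 0.5, 1.0]
opening: 0.0853
```

```bash
python3 - <<'E'
from h import *
from station import ctrl
plan([.583,.132,.10],1.522,4)
p=ctrl.get_image("wrist"); cv2.imwrite("pics/w1.png",p["img"][:,:,::-1])
E
```

```text
t 3.5 pos [0.5899 0.1223 0.1575] psi 1.5188 tilt [0.0061 0.0047] q [ 0.08  0.05  1.74  0.    1.34 -1.44] open 0.0853 F [0.2 0.5 1. ]
[0.0019, 0.0023, 0.0144, np.float64(-0.0008)]
[0.0019, 0.0023, 0.0144, np.float64(-0.0008)]
[0.0019, 0.0023, 0.0144, np.float64(-0.0008)]
[0.0019, 0.0023, 0.0144, np.float64(-0.0008)]
```

View pics/w1.png

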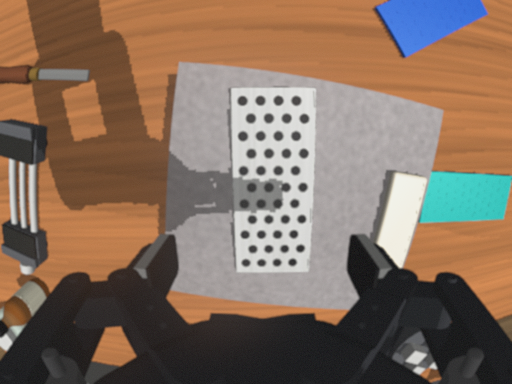

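```bash
cat >> h.py <<'E'
def wcloud(p):
    K=p["mtx"]; v,u=np.mgrid[:384,:512]; dx=u-K[0,2]; dy=v-K[1,2]; r=np.hypot(dx,dy); th=r/K[0,0]
    s=np.where(r>0,np.tan(th)/np.maximum(r,1e-9),1/K[0,0]); z=p["range_z"]
    c=np.stack([dx*s*z,dy*s*z,z,np.ones_like(z)],-1); c[th>1.45]=np.nan
    return (c@p["mount"].T)[...,:3]
E
python3 - <<'E'
from h import *
from station import ctrl
p=ctrl.get_image("wrist"); W=wcloud(p); pickle.dump(p,open("pics/w1.pkl","wb"))
z=W[...,2]
m=(p["range_z"]>0)&(z<.03)&(z>-.06)
print(m.sum())
for sgn in (1,-1):
    q=W[m&(np.sign(W[...,1])==sgn)]; 
    if len(q): print(sgn,np.round(np.percentile(q[:,2],[50,90,98,99.5]),4),np.round(q[q[:,2]>np.percentile(q[:,2],97)].mean(0),4), np.round([q[:,1].min(),q[:,1].max(),q[:,0].min(),q[:,0].max()],3))
o,T=state(); Pw=W@T.T+o["tool_pos"]
b=p["img"].min(-1)>200; sel=b&(abs(Pw[...,2]-.082)<.004); q=Pw[sel]; print(rect(q[:,:2]*1000)[:3],q[:,2].mean())
E
```

```text
4425
1 [-0.0385 -0.0217 -0.0166 -0.015 ] [ 0.001   0.0427 -0.016 ] [ 0.042  0.07  -0.012  0.014]
-1 [-0.0386 -0.0218 -0.0163 -0.0149] [ 0.0003 -0.0433 -0.0158] [-0.069 -0.042 -0.012  0.014]
((583.4993896484375, 180.7529296875), (157.83311462402344, 149.5277862548828), 87.34461975097656) 0.08355279362436509
```

```bash
python3 -c "
from h import *
plan([.5835,.132,.0705],1.522,6)"
```

```text
t 3.6 pos [0.589  0.1241 0.158 ] psi 1.521 tilt [0.0063 0.0053] q [ 0.08  0.05  1.74  0.    1.34 -1.44] open 0.0854 F [-0.2  0.7  0.2]
[0.0011, 0.0012, 0.0146, np.float64(-0.0002)]
[0.0011, 0.0012, 0.0146, np.float64(-0.0002)]
[0.0011, 0.0012, 0.0146, np.float64(-0.0002)]
[0.0011, 0.0012, 0.0146, np.float64(-0.0002)]
[0.0011, 0.0012, 0.0146, np.float64(-0.0002)]
[0.0011, 0.0012, 0.0146, np.float64(-0.0002)]
```

Call:
apply_moves --pt "0.0011 0.0012 0.014 0 1" --pt "0.0011 0.0012 0.014 0 1" --pt "0.0011 0.0012 0.014 0 1" --pt "0.0011 0.0012 0.014 0 1" --pt "0.0011 0.0012 0.012 0 1" --pt "0.0011 0.0012 0.009 0 1" --pt "0 0 0 0 1" --pt "0 0 0 0 1"

```text
t: 4.6
tool_pos: [0.5803, 0.1354, 0.0746]
tool_rot: [0.072, 3.137, 0.009]
contact_force: [-0.2, -0.9, 0.2]
opening: 0.0852
```

```bash
python3 -c "
from h import *
plan([.5835,.132,.0705],1.522,2)"
```

```text
t 4.6 pos [0.5803 0.1354 0.0746] psi 1.525 tilt [0.0042 0.0056] q [ 0.1   0.13  1.81  0.01  1.2  -1.43] open 0.0852 F [-0.2 -0.9  0.2]
[-0.0017, -0.0016, 0.0021, np.float64(0.0015)]
[-0.0017, -0.0016, 0.0021, np.float64(0.0015)]
```

Call:
apply_moves --pt "-0.002 -0.0025 0.003 0 1" --pt "0 0 0.001 0 0.4" --pt "0 0 0 0 0" --pt "0 0 0 0 -0.3" --pt "0 0 0 0 -0.3" --pt "0 0 0 0 -0.3" --pt "0 0 0 0 -0.3" --pt "0 0 0 0 -0.3" --grip_force 30

```text
t: 5.6
tool_pos: [0.5837, 0.1325, 0.0722]
tool_rot: [0.072, 3.133, 0.009]
contact_force: [0.4, -0.8, -0.2]
opening: 0.0608
```

```bash
python3 - <<'E'
from h import *
from station import ctrl
plan([.5835,.132,.0705],1.522,2)
p=ctrl.get_image("wrist"); cv2.imwrite("pics/w2.png",p["img"][:,:,::-1]); W=wcloud(p)
z=W[...,2]
m=(p["range_z"]>0)&(z<.03)&(z>-.06)&(p["img"].max(-1)<90)
for sgn in (1,-1):
    q=W[m&(np.sign(W[...,1])==sgn)]; print(np.round(np.percentile(q[:,2],[50,90,98,99.5]),4))
E
```

```text
t 5.6 pos [0.5837 0.1325 0.0722] psi 1.5246 tilt [0.0076 0.0058] q [ 0.1   0.13  1.81  0.01  1.19 -1.43] open 0.0608 F [ 0.4 -0.8 -0.2]
[0.0001, -0.0002, 0.0009, np.float64(0.0013)]
[0.0001, -0.0002, 0.0009, np.float64(0.0013)]
[-0.0202 -0.0107 -0.0101 -0.0098]
[-0.0197 -0.0109 -0.0102 -0.0046]
```

View pics/w2.png

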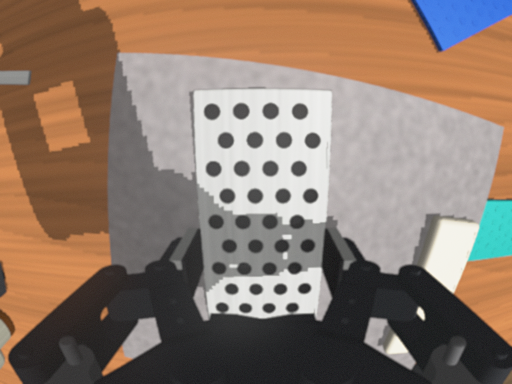

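Call:
apply_moves --pt "0.009 0 0 0 -0.3" --pt "0.009 0 0 0 -0.3" --pt "0.009 0 0 0 -0.3" --pt "0.009 0 0 0 -0.3" --pt "0.009 0 0 0 -0.3" --pt "0.009 0 0 0 -0.3" --pt "0.003 0 0 0 -0.3" --pt "0 0 0 0 -0.3"

```text
t: 6.65
tool_pos: [0.5232, 0.1354, 0.0722]
tool_rot: [0.072, 3.13, 0.01]
contact_force: [0.8, -0.9, -0.8]
opening: 0.0603
```

```bash
cat >> h.py <<'E'
def top_plate(name,z=.082):
    from station import ctrl
    p=ctrl.get_image("top"); cv2.imwrite(f"pics/{name}.png",p["img"][:,:,::-1]); return p
E
python3 - <<'E'
from h import *
from station import ctrl
plan([.53,.132,.0705],1.522,1)
p=top_plate("t3"); cv2.imwrite("pics/t3c.png",cv2.resize(p["img"][95:260,140:290,::-1],None,fx=3,fy=3,interpolation=cv2.INTER_CUBIC))
p=ctrl.get_image("wrist"); cv2.imwrite("pics/w3.png",p["img"][:,:,::-1])
E
```

```text
t 6.65 pos [0.5232 0.1354 0.0722] psi 1.525 tilt [0.0107 0.0059] q [ 0.11 -0.    1.95  0.01  1.18 -1.41] open 0.0603 F [ 0.8 -0.9 -0.8]
[-0.0069, -0.0031, 0.0018, np.float64(0.003)]
```

View pics/t3c.png

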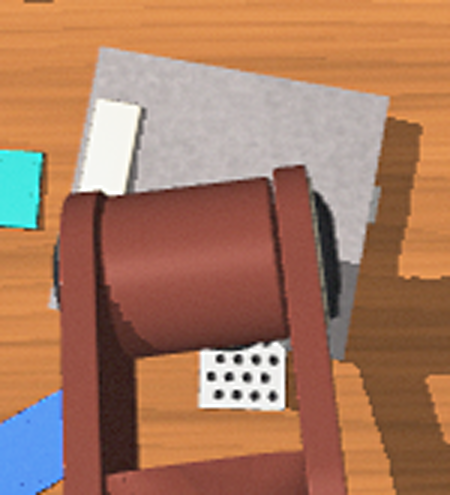

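View pics/w3.png

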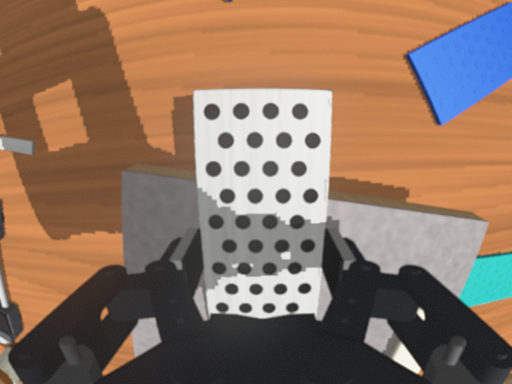

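Call:
apply_moves --pt "0 0 0 0 1" --pt "0 0 0 0 1" --pt "0 0 0 0 1" --pt "0.012 0 0 0 1" --pt "0.016 0 0 0 1" --pt "0.016 0 0 0 1" --pt "0.012 0 0 0 1" --pt "0 0 0 0 1" --grip_force 20

```text
t: 7.75
tool_pos: [0.4617, 0.1382, 0.0706]
tool_rot: [0.072, 3.135, 0.01]
contact_force: [0.2, 0.2, -0.3]
opening: 0.0856
```

```bash
python3 - <<'E'
from h import *
from station import ctrl
plan([.461,.1380,.058],1.522,4)
p=ctrl.get_image("wrist"); cv2.imwrite("pics/w4.png",p["img"][:,:,::-1]);pickle.dump(p,open("pics/w4.pkl","wb"))
E
```

```text
t 7.75 pos [0.4617 0.1382 0.0706] psi 1.525 tilt [0.0063 0.0061] q [ 0.13 -0.14  2.08  0.01  1.19 -1.39] open 0.0856 F [ 0.2  0.2 -0.3]
[0.0002, -0.0001, 0.0031, np.float64(0.0007)]
[0.0002, -0.0001, 0.0031, np.float64(0.0007)]
[0.0002, -0.0001, 0.0031, np.float64(0.0007)]
[0.0002, -0.0001, 0.0031, np.float64(0.0007)]
```

View pics/w4.png

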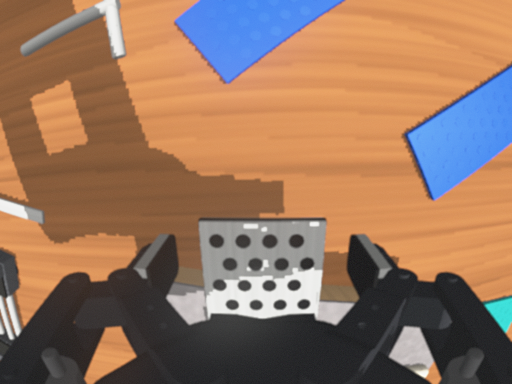

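```bash
python3 - <<'E'
from h import *
p=pickle.load(open("pics/w4.pkl","rb")); W=wcloud(p); o,T=state()
for v in (215,219,222,230,240): print(v,np.round(W[v,262]*1000,1))
for u in (196,202,206,318,324,330): print(u,np.round(W[240,u]*1000,1))
for v in (290,300): print(v,np.round((T@W[v,180]+o["tool_pos"])*1000,1))
E
```

```text
215 [-11.7  -0.4  69.6]
219 [ 16.   -0.3 -10.9]
222 [ 15.2  -0.3 -12.7]
230 [ 11.1  -0.3 -12.9]
240 [  5.2  -0.3 -11.5]
196 [-33.4 -53.3  69.5]
202 [  5.2 -29.9 -12.1]
206 [  5.6 -27.8 -12.8]
318 [  5.4  27.1 -12.6]
324 [  4.7  30.5 -11.4]
330 [-33.7  54.3  69.7]
290 [489.9  89.8  76.9]
300 [497.7  88.2  76.1]
```

Call:
apply_moves --pt "0 0 0.004 0 1" --pt "0 0 0.005 0 1" --pt "0 0 0.004 0 1" --pt "0 0 0 0 0.3" --pt "0 0 0 0 -0.2" --pt "0 0 0 0 -0.2" --pt "0 0 0 0 -0.2" --pt "0 0 0 0 -0.2" --grip_force 20

```text
t: 8.8
tool_pos: [0.4635, 0.1382, 0.0572]
tool_rot: [0.073, 3.134, 0.01]
contact_force: [-1.2, -0.0, 0.8]
opening: 0.0613
```

Call:
apply_moves --pt "0 0 0 0 -0.2" --pt "0 0 -0.004 0 -0.2" --pt "0 0 -0.006 0 -0.2" --pt "0 0 -0.006 0 -0.2" --pt "0 0 -0.006 0 -0.2" --pt "0 0 -0.006 0 -0.2" --pt "0 0 -0.006 0 -0.2" --pt "0 0 0 0 -0.2"

```text
t: 9.8
tool_pos: [0.4615, 0.1378, 0.0919]
tool_rot: [0.073, 3.138, 0.009]
contact_force: [-0.5, -0.2, -3.1]
opening: 0.0614
```

```bash
python3 - <<'E'
from h import *
from station import ctrl
plan([.461,.1380,.2],1.522,1)
for n in("wrist","scene"):
  p=ctrl.get_image(n); cv2.imwrite(f"pics/{n}5.png",p["img"][:,:,::-1]);pickle.dump(p,open(f"pics/{n}5.pkl","wb"))
E
```

```text
t 9.8 pos [0.4615 0.1378 0.0919] psi 1.5242 tilt [0.003  0.0058] q [ 0.13 -0.17  2.07  0.01  1.24 -1.39] open 0.0614 F [-0.5 -0.2 -3.1]
[0.0002, 0.0009, -0.1081, np.float64(0.0022)]
```

View pics/wrist5.png

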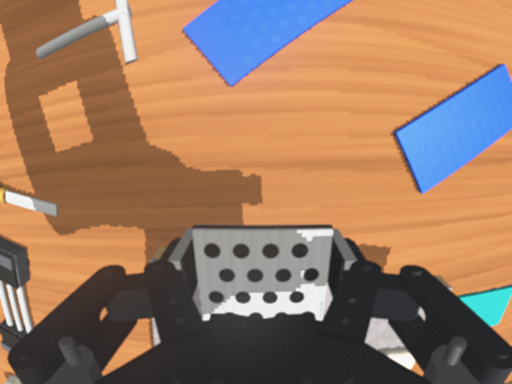

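View pics/scene5.png

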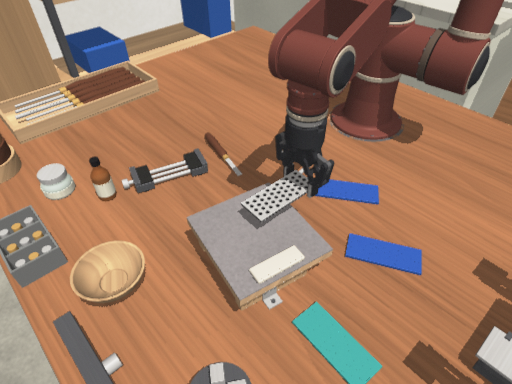

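```bash
cat >> h.py <<'E'
def plate_fit(p,box,zmin=.078):
    """bright (white/dotted) pixels plane fit in a cam picture"""
    P=cloud(p); u0,u1,v0,v1=box
    m=np.zeros(P.shape[:2],bool); s=(slice(v0,v1),slice(u0,u1))
    m[s]=(p["img"][s].min(-1)>185)&(P[s][...,2]>zmin)&(p["range_z"][s]>0)
    q=P[m]; c=q.mean(0); U,S,V=np.linalg.svd(q-c,full_matrices=False)
    pr=(q-c)@V.T
    print("n",len(q),"c",np.round(c,4),"long",np.round(V[0],3),"nrm",np.round(V[2],3),"zrange",np.round(np.percentile(q[:,2],[1,99]),4),"ext",np.round(np.percentile(pr,99,axis=0)-np.percentile(pr,1,axis=0),4))
E
python3 - <<'E'
from h import *
p=pickle.load(open("pics/scene5.pkl","rb")); plate_fit(p,(238,320,168,225))
E
```

```text
n 720 c [0.5433 0.1368 0.1144] long [ 0.994 -0.109 -0.023] nrm [0.023 0.002 1.   ] zrange [0.1118 0.1169] ext [0.1147 0.0624 0.0045]
```

```bash
cat >> h.py <<'E'
S0=np.array([.5033,.1725]); XS=np.array([.9813,-.1925]); YS=np.array([.1925,.9813]); PSIS=1.377
def s2w(x,y,z): return [*(S0+x*XS+y*YS),z]
def w2s(p): d=np.asarray(p[:2])-S0; return np.round([d@XS,d@YS,p[2]],4)
def splan(x,y,z,n,psi=PSIS,w=None):
    o,T=state(); print("stand:",w2s(o["tool_pos"])); plan(s2w(x,y,z),psi,n,w)
E
python3 -c "
from h import *
splan(-.145,-.04,.0919,7)"
```

```text
stand: [-0.0348 -0.0423  0.0912]
t 9.9 pos [0.461  0.1377 0.0912] psi 1.5242 tilt [0.0017 0.0056] q [ 0.13 -0.17  2.07  0.01  1.24 -1.39] open 0.0611 F [-0.3 -0.3 -3.5]
[0.0155, 0.0026, -0.0001, np.float64(0.021)]
[0.0156, 0.0023, -0.0001, np.float64(0.021)]
[0.0156, 0.002, -0.0001, np.float64(0.021)]
[0.0157, 0.0017, -0.0001, np.float64(0.021)]
[0.0157, 0.0013, -0.0001, np.float64(0.021)]
[0.0157, 0.001, -0.0001, np.float64(0.021)]
[0.0157, 0.0007, -0.0001, np.float64(0.021)]
```

Call:
apply_moves --pt "0.0155 0.0026 -0.002 0.021 -0.2" --pt "0.0155 0.0023 -0.001 0.021 -0.2" --pt "0.0155 0.002 -0.001 0.021 -0.2" --pt "0.0155 0.0017 0 0.021 -0.2" --pt "0.0155 0.0013 0 0.021 -0.2" --pt "0.0155 0.001 0 0.021 -0.2" --pt "0.0155 0.0007 0 0.021 -0.2" --pt "0 0 0 0 -0.2"

```text
t: 10.9
tool_pos: [0.3492, 0.1615, 0.0924]
tool_rot: [-0.312, -3.122, -0.008]
contact_force: [0.2, 0.5, -2.6]
opening: 0.0615
```

```bash
python3 - <<'E'
from h import *
from station import ctrl
splan(-.145,-.04,.025,6)
for n in("top","scene"):
  p=ctrl.get_image(n); cv2.imwrite(f"pics/{n}6.png",p["img"][:,:,::-1]);pickle.dump(p,open(f"pics/{n}6.pkl","wb"))
E
```

```text
stand: [-0.1491 -0.0404  0.0924]
t 10.9 pos [0.3492 0.1615 0.0924] psi 1.3718 tilt [-0.0036  0.0052] q [ 0.23 -0.45  2.28  0.01  1.31 -1.14] open 0.0615 F [ 0.2  0.5 -2.6]
[-0.0007, 0.0, 0.0112, np.float64(-0.0009)]
[-0.0007, 0.0, 0.0112, np.float64(-0.0009)]
[-0.0007, 0.0, 0.0112, np.float64(-0.0009)]
[-0.0007, 0.0, 0.0112, np.float64(-0.0009)]
[-0.0007, 0.0, 0.0112, np.float64(-0.0009)]
[-0.0007, 0.0, 0.0112, np.float64(-0.0009)]
```

View pics/top6.png

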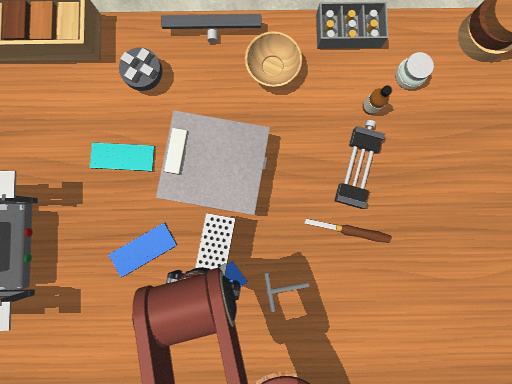

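View pics/scene6.png

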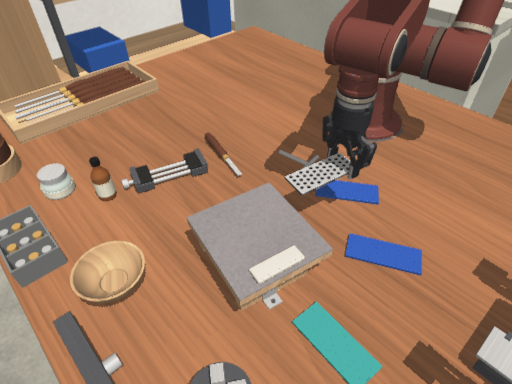

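```bash
python3 - <<'E'
from h import *
p=pickle.load(open("pics/top0.pkl","rb")); P=cloud(p)
print("blue z",P[290,213]*1000)
c=np.array([(233,262),(247,280),(197,319),(183,298)]); w=deproj(p,c[:,0],c[:,1],.01)
for q in w: print(np.round(q*1000),w2s(q))
p=pickle.load(open("pics/top6.pkl","rb")); P=cloud(p)
m=(p["img"].min(-1)>170); s=np.zeros_like(m); s[212:270,190:240]=1; m&=s.astype(bool); q=P[m]; print(len(q),np.round(q.mean(0),4)); 
c=q.mean(0); U,S,V=np.linalg.svd(q-c,full_matrices=False); print(np.round(V,3)); ws=np.array([w2s(x) for x in q]); print(np.percentile(ws,[1,50,99],axis=0))
E
```

```text
blue z [308.71626047 164.20978447   6.69457209]
[373. 116.  10.] [-0.1168 -0.0803  0.01  ]
[331.  84.  10.] [-0.1522 -0.1202  0.01  ]
[244. 202.  10.] [-0.2602 -0.0214  0.01  ]
[292. 234.  10.] [-0.2188  0.0198  0.01  ]
1142 [0.4293 0.1468 0.1223]
[[-0.057  0.112 -0.992]
 [ 0.96  -0.265 -0.085]
 [-0.273 -0.958 -0.093]]
[[-0.123959 -0.070659  0.111541]
 [-0.0682   -0.0386    0.1151  ]
 [-0.015641 -0.0099    0.120136]]
```

Call:
apply_moves --pt "0 0 0.008 0 -0.2" --pt "0 0 0.012 0 -0.2" --pt "0 0 0.013 0 -0.2" --pt "0 0 0.013 0 -0.2" --pt "0 0 0.012 0 -0.2" --pt "0 0 0.009 0 -0.2" --pt "0 0 0 0 -0.2" --pt "0 0 0 0 -0.2"

```text
t: 12.0
tool_pos: [0.3504, 0.1611, 0.0201]
tool_rot: [-0.314, -3.12, -0.006]
contact_force: [0.9, 0.7, -3.3]
opening: 0.0614
```

```bash
python3 - <<'E'
from h import *
from station import ctrl
splan(-.115,-.04,.025,4)
for n in("top","scene"):
  p=ctrl.get_image(n); cv2.imwrite(f"pics/{n}7.png",p["img"][:,:,::-1]);pickle.dump(p,open(f"pics/{n}7.pkl","wb"))
p=pickle.load(open("pics/top7.pkl","rb")); P=cloud(p)
m=(p["img"].min(-1)>170); s=np.zeros_like(m); s[200:270,190:240]=1; m&=s.astype(bool)&(P[...,2]<.065); q=P[m]; print(len(q),np.round(q.mean(0),4)); 
ws=np.array([w2s(x) for x in q]); print(np.percentile(ws,[1,50,99],axis=0)); print(np.polyfit(ws[:,0],ws[:,2],1))
E
```

```text
stand: [-0.1479 -0.0406  0.0201]
t 12.0 pos [0.3504 0.1611 0.0201] psi 1.3704 tilt [-0.0052  0.0044] q [ 0.23 -0.32  2.32  0.01  1.14 -1.14] open 0.0614 F [ 0.9  0.7 -3.3]
[-0.0082, 0.0002, -0.0013, np.float64(-0.0016)]
[-0.0082, 0.0002, -0.0013, np.float64(-0.0016)]
[-0.0082, 0.0002, -0.0013, np.float64(-0.0016)]
[-0.0082, 0.0002, -0.0013, np.float64(-0.0016)]
898 [0.4312 0.1468 0.0422]
[[-0.1212   -0.0703    0.038191]
 [-0.06675  -0.03835   0.04225 ]
 [-0.014197 -0.0099    0.046403]]
[-0.03613645  0.03986108]
```

View pics/top7.png

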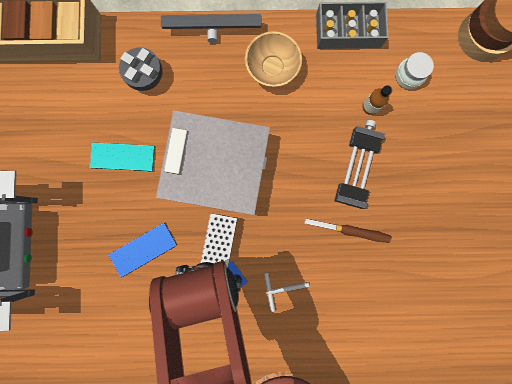

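Call:
apply_moves --pt "-0.0082 0 -0.001 0 -0.2" --pt "-0.0082 0 -0.001 0 -0.2" --pt "-0.0082 0 -0.001 0 -0.2" --pt "-0.0082 0 -0.001 0 -0.2" --pt "0 0 -0.004 0 -0.2" --pt "0 0 -0.006 0 -0.2" --pt "0 0 -0.006 0 -0.2" --pt "0 0 -0.006 0 -0.2"

```text
t: 13.1
tool_pos: [0.386, 0.1541, 0.0488]
tool_rot: [-0.314, -3.122, -0.007]
contact_force: [0.5, -0.4, -4.9]
opening: 0.0612
```

```bash
python3 - <<'E'
from h import *
splan(-.105,-.04,.080,8)
E
```

```text
stand: [-0.1115 -0.0407  0.0488]
t 13.1 pos [0.386  0.1541 0.0488] psi 1.3701 tilt [-0.003   0.0049] q [ 0.2  -0.28  2.24  0.01  1.19 -1.18] open 0.0612 F [ 0.5 -0.4 -4.9]
[-0.0008, 0.0001, -0.0039, np.float64(-0.0009)]
[-0.0008, 0.0001, -0.0039, np.float64(-0.0009)]
[-0.0008, 0.0001, -0.0039, np.float64(-0.0009)]
[-0.0008, 0.0001, -0.0039, np.float64(-0.0009)]
[-0.0008, 0.0001, -0.0039, np.float64(-0.0009)]
[-0.0008, 0.0001, -0.0039, np.float64(-0.0009)]
[-0.0008, 0.0001, -0.0039, np.float64(-0.0009)]
[-0.0008, 0.0001, -0.0039, np.float64(-0.0009)]
```

Call:
apply_moves --pt "-0.001 0 -0.005 0 -0.2" --pt "-0.002 0 -0.005 0 -0.2" --pt "-0.002 0 -0.005 0 -0.2" --pt "-0.002 0 -0.005 0 -0.2" --pt "-0.002 0 -0.005 0 -0.2" --pt "-0.002 0 -0.005 0 -0.2" --pt "-0.003 0 -0.005 0 -0.2" --pt "-0.002 0 -0.003 0 -0.2"

```text
t: 14.1
tool_pos: [0.4021, 0.1506, 0.0892]
tool_rot: [-0.314, -3.121, -0.007]
contact_force: [-0.6, 0.8, -3.9]
opening: 0.0615
```

```bash
python3 - <<'E'
from h import *
from station import ctrl
splan(-.052,-.04,.128,8)
for n in("scene","wrist"):
  p=ctrl.get_image(n); cv2.imwrite(f"pics/{n}8.png",p["img"][:,:,::-1]);pickle.dump(p,open(f"pics/{n}8.pkl","wb"))
E
```

```text
stand: [-0.0951 -0.0409  0.0892]
t 14.1 pos [0.4021 0.1506 0.0892] psi 1.3705 tilt [-0.0042  0.0051] q [ 0.18 -0.31  2.19  0.01  1.27 -1.19] open 0.0615 F [-0.6  0.8 -3.9]
[-0.0054, 0.0002, -0.0049, np.float64(-0.0008)]
[-0.0054, 0.0002, -0.0049, np.float64(-0.0008)]
[-0.0054, 0.0002, -0.0049, np.float64(-0.0008)]
[-0.0054, 0.0002, -0.0049, np.float64(-0.0008)]
[-0.0054, 0.0002, -0.0049, np.float64(-0.0008)]
[-0.0054, 0.0002, -0.0049, np.float64(-0.0008)]
[-0.0054, 0.0001, -0.0049, np.float64(-0.0008)]
[-0.0054, 0.0001, -0.0049, np.float64(-0.0008)]
```

View pics/scene8.png

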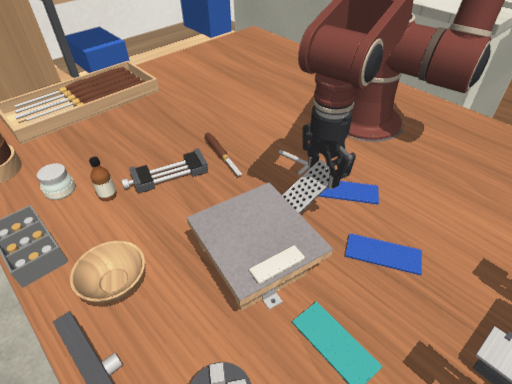

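Call:
apply_moves --pt "-0.004 0 -0.0045 0 -0.2" --pt "-0.004 0 -0.0045 0 -0.2" --pt "-0.004 0 -0.0045 0 -0.2" --pt "-0.004 0 -0.005 0 -0.2" --pt "-0.005 0 -0.0045 0 -0.2" --pt "-0.005 0 -0.0045 0 -0.2" --pt "-0.006 0 -0.0045 0 -0.2" --pt "-0.006 0 -0.0045 0 -0.2"

```text
t: 15.2
tool_pos: [0.4407, 0.1423, 0.1265]
tool_rot: [-0.313, -3.118, -0.006]
contact_force: [-0.6, 0.3, -4.4]
opening: 0.0618
```

```bash
python3 - <<'E'
from h import *
from station import ctrl
splan(-.0,-.04,.138,8)
for n in("scene",):
  p=ctrl.get_image(n); cv2.imwrite(f"pics/{n}9.png",p["img"][:,:,::-1]);pickle.dump(p,open(f"pics/{n}9.pkl","wb"))
E
```

```text
stand: [-0.0556 -0.0417  0.1265]
t 15.2 pos [0.4407 0.1423 0.1265] psi 1.3706 tilt [-0.0073  0.0049] q [ 0.15 -0.26  2.08  0.01  1.33 -1.22] open 0.0618 F [-0.6  0.3 -4.4]
[-0.0069, 0.0003, -0.0015, np.float64(-0.0008)]
[-0.0069, 0.0003, -0.0015, np.float64(-0.0008)]
[-0.0069, 0.0002, -0.0015, np.float64(-0.0008)]
[-0.0069, 0.0002, -0.0015, np.float64(-0.0008)]
[-0.0069, 0.0002, -0.0015, np.float64(-0.0008)]
[-0.0069, 0.0002, -0.0015, np.float64(-0.0008)]
[-0.0069, 0.0002, -0.0015, np.float64(-0.0008)]
[-0.0069, 0.0002, -0.0015, np.float64(-0.0008)]
```

View pics/scene9.png

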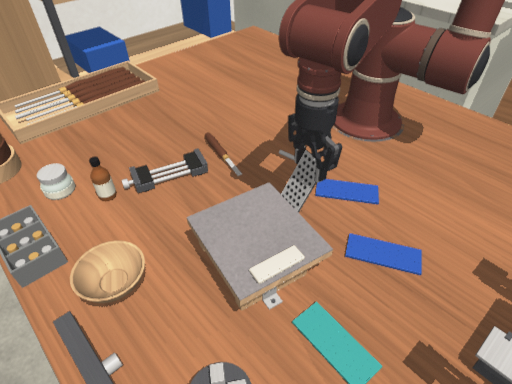

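Call:
apply_moves --pt "-0.0085 0 -0.004 0 -0.2" --pt "-0.0085 0 -0.003 0 -0.2" --pt "-0.0085 0 -0.002 0 -0.2" --pt "-0.0085 0 -0.002 0 -0.2" --pt "-0.0085 0 -0.001 0 -0.2" --pt "-0.0085 0 0 0 -0.2" --pt "-0.009 0 0 0 -0.2" --pt "-0.009 0 0.001 0 -0.2"

```text
t: 16.25
tool_pos: [0.5132, 0.1277, 0.1388]
tool_rot: [-0.313, -3.117, -0.007]
contact_force: [-4.0, 0.3, -2.3]
opening: 0.0614
```

Call:
apply_moves --pt "-0.008 0 0.001 0 -0.2" --pt "-0.008 0 0.002 0 -0.2" --pt "-0.006 0 0.002 0 -0.2" --pt "0 0 0 0 -0.2" --pt "0 0 -0.008 0 -0.2" --pt "0 0 -0.014 0 -0.2" --pt "0 0 -0.016 0 -0.2" --pt "0 0 -0.012 0 -0.2"

```text
t: 17.25
tool_pos: [0.5394, 0.1222, 0.1874]
tool_rot: [-0.314, -3.125, -0.006]
contact_force: [-0.3, -0.7, -2.9]
opening: 0.0616
```

```bash
python3 - <<'E'
from h import *
from station import ctrl
splan(.126,-.04,.2,8)
for n in("scene","wrist"):
  p=ctrl.get_image(n); cv2.imwrite(f"pics/{n}10.png",p["img"][:,:,::-1]);pickle.dump(p,open(f"pics/{n}10.pkl","wb"))
E
```

```text
stand: [ 0.0451 -0.0424  0.1874]
t 17.25 pos [0.5394 0.1222 0.1874] psi 1.3705 tilt [-0.0005  0.0039] q [ 0.09 -0.09  1.83  0.    1.4  -1.29] open 0.0616 F [-0.3 -0.7 -2.9]
[-0.0101, 0.0004, -0.0016, np.float64(-0.0008)]
[-0.0101, 0.0004, -0.0016, np.float64(-0.0008)]
[-0.0101, 0.0004, -0.0016, np.float64(-0.0008)]
[-0.0101, 0.0004, -0.0016, np.float64(-0.0008)]
[-0.0101, 0.0003, -0.0016, np.float64(-0.0008)]
[-0.0101, 0.0003, -0.0016, np.float64(-0.0008)]
[-0.0101, 0.0003, -0.0016, np.float64(-0.0008)]
[-0.0101, 0.0003, -0.0016, np.float64(-0.0008)]
```

View pics/scene10.png

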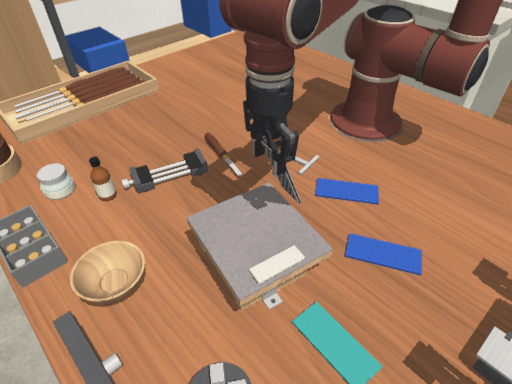

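View pics/wrist10.png

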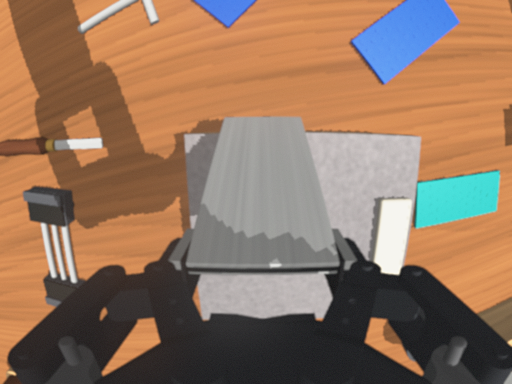

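```bash
cat >> h.py <<'E'
def wplate(p,box,o,T):
    W=wcloud(p); Pw=W@T.T+o["tool_pos"]; u0,u1,v0,v1=box
    q=Pw[v0:v1,u0:u1].reshape(-1,3); q=q[np.isfinite(q).all(1)]
    c=np.median(q,0); r=q-c
    for _ in range(3):
        U,S,V=np.linalg.svd(r-r.mean(0),full_matrices=False); d=(r-r.mean(0))@V[2]; r=r[abs(d)<max(.002,2*d.std())]
    n=V[2]*np.sign(V[2][2]); ns=[n[:2]@XS,n[:2]@YS,n[2]]
    print("normal(stand)",np.round(ns,3),"angle deg",np.round(np.degrees(np.arctan2(ns[0],ns[2])),1)); return Pw
E
python3 - <<'E'
from h import *
p=pickle.load(open("pics/wrist10.pkl","rb")); o,T=state(); Pw=wplate(p,(230,295,130,250),o,T)
for v in (118,122,130,180,250,262): print(v,w2s(Pw[v,262]))
E
```

```text
normal(stand) [-0.936 -0.001  0.353] angle deg -69.3
118 [-0.0145 -0.0415  0.0938]
122 [-0.0116 -0.0416  0.1016]
130 [-0.0064 -0.0417  0.1162]
180 [ 0.016  -0.0422  0.1775]
250 [ 0.0341 -0.0426  0.2235]
262 [ 0.0362 -0.0426  0.2298]
```

Call:
apply_moves --pt "-0.008 0 -0.004 0 -0.2" --pt "-0.012 0 -0.003 0 -0.2" --pt "-0.014 0 0 0 -0.2" --pt "-0.014 0 0 0 -0.2" --pt "-0.014 0 0 0 -0.2" --pt "-0.014 0 0 0 -0.2" --pt "-0.011 0 0 0 -0.2" --pt "-0.005 0 0 0 -0.2"

```text
t: 18.35
tool_pos: [0.6365, 0.1021, 0.1929]
tool_rot: [-0.315, -3.124, -0.006]
contact_force: [-0.1, 0.3, -3.8]
opening: 0.0616
```

```bash
python3 - <<'E'
from h import *
from station import ctrl
splan(.140,-.04,.1806,1)
o,T=state()
for n in("wrist",):
  p=ctrl.get_image(n); cv2.imwrite(f"pics/{n}11.png",p["img"][:,:,::-1]);pickle.dump(p,open(f"pics/{n}11.pkl","wb"))
Pw=wplate(p,(230,295,130,250),o,T)
for v in range(106,126,2): print(v,w2s(Pw[v,262]))
E
```

```text
stand: [ 0.1443 -0.0434  0.1929]
t 18.35 pos [0.6365 0.1021 0.1929] psi 1.3699 tilt [-0.0012  0.0038] q [ 0.04  0.12  1.6   0.    1.42 -1.33] open 0.0616 F [-0.1  0.3 -3.8]
[0.0043, 0.0034, 0.0123, np.float64(-0.0071)]
normal(stand) [-0.936 -0.001  0.352] angle deg -69.4
106 [ 0.0736 -0.0427  0.0767]
108 [ 0.0754 -0.0427  0.0766]
110 [ 0.0771 -0.0428  0.0759]
112 [ 0.0789 -0.0428  0.0766]
114 [ 0.0806 -0.0428  0.0758]
116 [ 0.0824 -0.0428  0.0752]
118 [ 0.0836 -0.0429  0.0979]
120 [ 0.0851 -0.0429  0.1012]
122 [ 0.0866 -0.0429  0.1042]
124 [ 0.0879 -0.043   0.1085]
```

Call:
apply_moves --pt "0 0 0.006 0 -0.2" --pt "0 0 0.006 0 -0.2" --pt "0 0 0.003 0 -0.2" --pt "0 0 0.002 0 -0.2" --pt "-0.004 0 0.0025 0 -0.2" --pt "-0.005 0 0.0025 0 -0.2" --pt "-0.005 0 0.003 0 -0.2" --pt "-0.005 0 0.003 0 -0.2"

```text
t: 19.4
tool_pos: [0.6572, 0.0986, 0.1667]
tool_rot: [0.314, 3.123, 0.007]
contact_force: [0.7, 0.2, 0.4]
opening: 0.0617
```

```bash
python3 - <<'E'
from h import *
from station import ctrl
splan(.140,-.04,.1806,1)
o,T=state()
for n in("wrist",):
  p=ctrl.get_image(n); cv2.imwrite(f"pics/{n}12.png",p["img"][:,:,::-1]);pickle.dump(p,open(f"pics/{n}12.pkl","wb"))
Pw=wplate(p,(230,295,130,250),o,T)
for v in range(98,130,3): print(v,w2s(Pw[v,262]))
E
```

```text
stand: [ 0.1653 -0.0429  0.1667]
t 19.4 pos [0.6572 0.0986 0.1667] psi 1.3706 tilt [0.0035 0.0039] q [ 0.04  0.19  1.58  0.    1.37 -1.34] open 0.0617 F [0.7 0.2 0.4]
[0.0252, 0.0028, -0.0139, np.float64(-0.0064)]
normal(stand) [-0.866 -0.002  0.499] angle deg -60.0
98 [ 0.0897 -0.0423  0.0921]
101 [ 0.092  -0.0423  0.0971]
104 [ 0.0942 -0.0424  0.1007]
107 [ 0.0964 -0.0424  0.1031]
110 [ 0.0984 -0.0424  0.1083]
113 [ 0.1005 -0.0425  0.1103]
116 [ 0.1024 -0.0425  0.1144]
119 [ 0.1043 -0.0425  0.1169]
122 [ 0.1061 -0.0426  0.12  ]
125 [ 0.1078 -0.0426  0.1231]
128 [ 0.1096 -0.0426  0.1261]
```

View pics/wrist12.png

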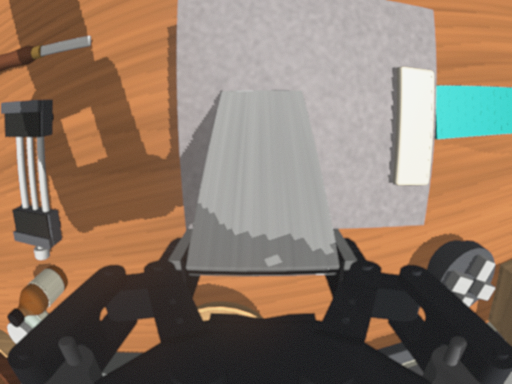

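```bash
python3 - <<'E'
from h import *
p=pickle.load(open("pics/top0.pkl","rb")); P=cloud(p)
s=P[25:95,235:310].reshape(-1,3); q=s[(s[:,2]>.02)&(s[:,2]<.12)]
print(len(q),np.percentile(q[:,2],[50,95,99])); ws=np.array([w2s(x) for x in q]); print(np.percentile(ws,[0.5,50,99.5],axis=0))
for z in (.02,.04,.06): 
  a=ws[ws[:,2]>z]; print(z,a[:,0].min(),a[:,1].min(),a[:,1].max())
E
```

```text
1645 [0.03739314 0.05139837 0.05265168]
[[ 0.305    -0.154978  0.0202  ]
 [ 0.3967   -0.0848    0.0374  ]
 [ 0.4497    0.009026  0.053178]]
0.02 0.3031 -0.1571 0.0144
0.04 0.3031 -0.1571 0.0144Traceback (most recent call last):
  File "<stdin>", line 6, in <module>
    return umr_minimum(a, axis, None, out, keepdims, initial, where)
ValueError: zero-size array to reduction operation minimum which has no identity
```

Call:
apply_moves --pt "-0.006 0 0.0035 0 -0.2" --pt "-0.006 0 0.004 0 -0.2" --pt "-0.0055 0 0.004 0 -0.2" --pt "-0.0055 0 0.0045 0 -0.2" --pt "-0.0055 0 0.0045 0 -0.2" --pt "-0.005 0 0.005 0 -0.2" --pt "-0.0045 0 0.005 0 -0.2" --pt "-0.0045 0 0.0055 0 -0.2"

```text
t: 20.45
tool_pos: [0.7016, 0.0897, 0.1264]
tool_rot: [0.314, 3.125, 0.007]
contact_force: [-0.1, 0.5, -0.7]
opening: 0.061
```

```bash
cat > look.py <<'E'
import sys
from h import *
from station import ctrl
splan(.2,-.04,.06,1)
o,T=state()
p=ctrl.get_image("wrist"); cv2.imwrite(f"pics/w{sys.argv[1]}.png",p["img"][:,:,::-1]);pickle.dump(p,open(f"pics/w{sys.argv[1]}.pkl","wb"))
Pw=wplate(p,(230,295,130,250),o,T)
for v in range(30,130,6): print(v,w2s(Pw[v,262]))
E
python3 look.py 13
```

```text
stand: [ 0.2106 -0.0431  0.1264]
t 20.45 pos [0.7016 0.0897 0.1264] psi 1.3703 tilt [0.0017 0.0043] q [ 0.02  0.32  1.49  0.    1.33 -1.35] open 0.061 F [-0.1  0.5 -0.7]
[0.0106, 0.0027, 0.0664, np.float64(-0.0067)]
normal(stand) [-0.584  0.     0.812] angle deg -35.7
30 [ 0.0935 -0.0423  0.0882]
36 [ 0.098  -0.0424  0.0904]
42 [ 0.1029 -0.0424  0.0953]
48 [ 0.1072 -0.0425  0.0979]
54 [ 0.1112 -0.0425  0.0999]
60 [ 0.1153 -0.0426  0.1034]
66 [ 0.1194 -0.0426  0.1075]
72 [ 0.1228 -0.0426  0.1081]
78 [ 0.1265 -0.0427  0.1116]
84 [ 0.1299 -0.0427  0.1136]
90 [ 0.1333 -0.0428  0.1168]
96 [ 0.1365 -0.0428  0.1193]
102 [ 0.1395 -0.0428  0.1197]
108 [ 0.1426 -0.0429  0.1232]
114 [ 0.1455 -0.0429  0.125 ]
120 [ 0.1484 -0.0429  0.1264]
126 [ 0.1512 -0.043   0.1283]
```

View pics/w13.png

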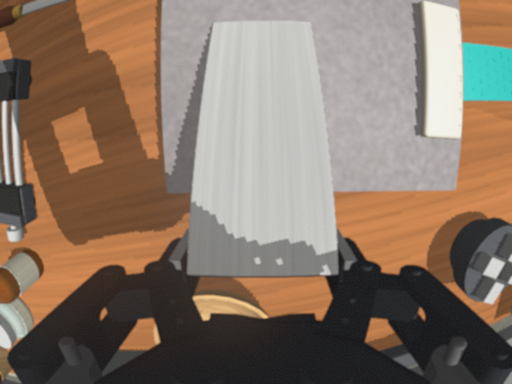

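Call:
apply_moves --pt "-0.0045 0 0.0048 0 -0.2" --pt "-0.004 0 0.005 0 -0.2" --pt "-0.0035 0 0.005 0 -0.2" --pt "-0.003 0 0.0052 0 -0.2" --pt "-0.0025 0 0.0055 0 -0.2" --pt "-0.002 0 0.0055 0 -0.2" --pt "-0.002 0 0.006 0 -0.2" --pt "-0.001 0 0.005 0 -0.2"

```text
t: 21.5
tool_pos: [0.7249, 0.0848, 0.0801]
tool_rot: [-0.315, -3.126, -0.006]
contact_force: [0.2, -0.1, -0.6]
opening: 0.0614
```

```bash
sed -i 's/range(30,130,6)/[2,10,20,40,80,130,180,230,260,270,276]/' look.py; python3 look.py 14
```

```text
stand: [ 0.2343 -0.0434  0.0801]
t 21.5 pos [0.7249 0.0848 0.0801] psi 1.3701 tilt [0.0002 0.0039] q [ 0.01  0.41  1.46  0.    1.27 -1.36] open 0.0614 F [ 0.2 -0.1 -0.6]
[0.0343, 0.0031, 0.0201, np.float64(-0.0069)]
normal(stand) [-0.26   0.002  0.966] angle deg -15.1
2 [ 0.1169 -0.0428  0.0912]
10 [ 0.1212 -0.0429  0.0918]
20 [ 0.1265 -0.0429  0.093 ]
40 [ 0.1367 -0.043   0.096 ]
80 [ 0.1548 -0.0432  0.0995]
130 [ 0.1753 -0.0434  0.1058]
180 [ 0.1943 -0.0435  0.1112]
230 [ 0.213  -0.0437  0.1168]
260 [ 0.2247 -0.0438  0.12  ]
270 [ 0.2292 -0.0439  0.1202]
276 [ 0.2312 -0.0439  0.1216]
```

View pics/w14.png

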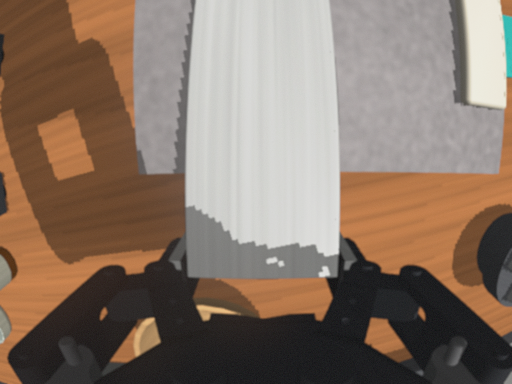

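Call:
apply_moves --pt "-0.001 0 0.0045 0 -0.2" --pt "-0.001 0 0.005 0 -0.2" --pt "-0.001 0 0.005 0 -0.2" --pt "-0.0005 0 0.005 0 -0.2" --pt "-0.0005 0 0.005 0 -0.2" --pt "0 0 0.005 0 -0.2" --pt "0 0 0.004 0 -0.2" --pt "0 0 0.002 0 -0.2"

```text
t: 22.55
tool_pos: [0.7299, 0.0839, 0.0426]
tool_rot: [0.315, 3.124, 0.006]
contact_force: [-2.5, 0.1, 5.7]
opening: 0.0612
```

```bash
python3 look.py 15
```

```text
stand: [ 0.2394 -0.0434  0.0426]
t 22.55 pos [0.7299 0.0839 0.0426] psi 1.3701 tilt [0.0019 0.0037] q [ 0.01  0.46  1.46  0.    1.22 -1.36] open 0.0612 F [-2.5  0.1  5.7]
[0.0394, 0.0032, -0.0174, np.float64(-0.0069)]
normal(stand) [ 0.003 -0.002  1.   ] angle deg 0.2
2 [ 0.1333 -0.043   0.0835]
10 [ 0.1363 -0.043   0.0832]
20 [ 0.1401 -0.0431  0.0831]
40 [ 0.1475 -0.0431  0.0827]
80 [ 0.1619 -0.0432  0.0837]
130 [ 0.1792 -0.0434  0.0837]
180 [ 0.1971 -0.0435  0.0831]
230 [ 0.2161 -0.0437  0.0837]
260 [ 0.2288 -0.0438  0.084 ]
270 [ 0.2339 -0.0438  0.0832]
276 [ 0.237  -0.0438  0.0828]
```

View pics/w15.png

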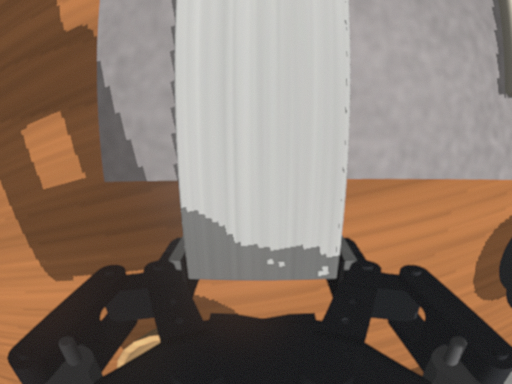

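Call:
apply_moves --pt "0 0 -0.0005 0 -0.2" --pt "0 0 0 0 0.2" --pt "0 0 0 0 1" --pt "0 0 0 0 1" --pt "0 0 0 0 1" --pt "0 0 -0.015 0 1" --pt "0 0 -0.02 0 1" --pt "0 0 -0.02 0 1"

```text
t: 23.6
tool_pos: [0.7291, 0.0839, 0.1009]
tool_rot: [-0.314, -3.126, -0.006]
contact_force: [0.3, 0.2, 0.5]
opening: 0.0853
```

Call:
apply_moves --pt "0.008 0 -0.01 0 1" --pt "0.012 0 0 0 1" --pt "0.013 0 0 0 1" --pt "0.013 0 0 0 1" --pt "0.013 0 0 0 1" --pt "0.012 0 0 0 1" --pt "0.006 0 0 0 1" --pt "0 0 0 0 1"

```text
t: 24.6
tool_pos: [0.6477, 0.1006, 0.1132]
tool_rot: [0.313, 3.124, 0.007]
contact_force: [0.0, -0.0, -0.4]
opening: 0.0852
```

```bash
python3 - <<'E'
from h import *
from station import ctrl
splan(.162,-.0433,.11,1)
for n in("scene","wrist"):
  p=ctrl.get_image(n); cv2.imwrite(f"pics/{n}16.png",p["img"][:,:,::-1]);pickle.dump(p,open(f"pics/{n}16.pkl","wb"))
E
```

```text
stand: [ 0.1556 -0.0427  0.1132]
t 24.6 pos [0.6477 0.1006 0.1132] psi 1.3709 tilt [0.0021 0.004 ] q [ 0.04  0.22  1.64  0.    1.29 -1.33] open 0.0852 F [ 0.  -0.  -0.4]
[-0.0064, -0.0005, 0.0032, np.float64(-0.0061)]
```

View pics/wrist16.png

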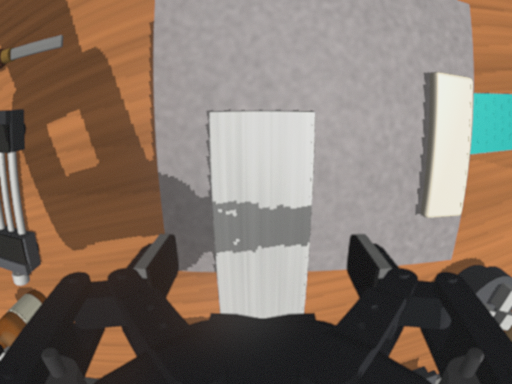

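View pics/scene16.png

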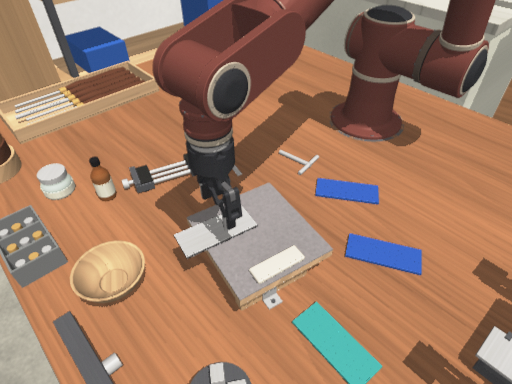

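```bash
python3 - <<'E'
from h import *
p=pickle.load(open("pics/wrist16.pkl","rb")); o,T=state(); W=wcloud(p); Pw=W@T.T+o["tool_pos"]
for v in (106,108,110,112,114,116,140,200): print(v,w2s(Pw[v,262]),np.round(W[v,262]*1000,1))
g=cv2.cvtColor(p["img"],cv2.COLOR_RGB2GRAY)
for v in (130,150,170,190):
    r=g[v,195:330].astype(int); on=np.nonzero(r>170)[0]; a,b=195+on[0],195+on[-1]
    print(v,a,b,np.round(W[v,a+1]*1000,1),np.round(W[v,b-1]*1000,1))
p=pickle.load(open("pics/scene16.pkl","rb")); P=cloud(p)
for (u,v) in [(177,238),(196,253),(185,250),(190,240),(257,226),(250,217)]: print(u,v,w2s(P[v,u]))
E
```

```text
106 [ 0.0868 -0.0424  0.0766] [69.4 -0.2 36.6]
108 [ 0.088  -0.0424  0.0758] [68.2 -0.2 37.4]
110 [ 0.0892 -0.0425  0.0799] [67.  -0.2 33.3]
112 [ 0.0904 -0.0425  0.0827] [65.8 -0.2 30.5]
114 [ 0.0916 -0.0425  0.0836] [64.6 -0.2 29.6]
116 [ 0.0927 -0.0425  0.0837] [63.5 -0.2 29.5]
140 [ 0.1067 -0.0426  0.0842] [49.5 -0.3 29. ]
200 [ 0.1437 -0.0429  0.0827] [12.5 -0.3 30.6]
130 210 314 [ 55.7 -30.   29.1] [55.5 29.9 30.9]
150 211 313 [ 43.8 -29.9  29.8] [43.6 29.4 30.1]
170 211 313 [ 31.4 -30.5  31. ] [31.6 29.7 29.7]
190 212 312 [ 19.3 -30.1  29.2] [18.8 29.8 30.8]
177 238 [ 0.2372 -0.0614  0.0809]
196 253 [ 0.221  -0.0113  0.0794]
185 250 [ 0.2356 -0.0271  0.0809]
190 240 [ 0.2184 -0.0433  0.0817]
257 226 [ 0.0899 -0.0115  0.075 ]
250 217 [ 0.0922 -0.0345  0.0814]
```

Call:
apply_moves --pt "-0.002 0 0.007 0 1" --pt "-0.002 0 0.008 0 1" --pt "-0.002 0 0.008 0 1" --pt "-0.002 0 0.008 0 1" --pt "0 0 0.007 0 1" --pt "0 0 0.004 0 1" --pt "0 0 0 0 1" --pt "0 0 0 0 1" --grip_force 40

```text
t: 25.7
tool_pos: [0.6574, 0.0985, 0.0673]
tool_rot: [0.315, 3.125, 0.006]
contact_force: [0.3, -0.9, 0.9]
opening: 0.0854
```

```bash
python3 -c "
from h import *
splan(.164,-.0425,.0685,1)"
```

```text
stand: [ 0.1654 -0.043   0.0673]
t 25.7 pos [0.6574 0.0985 0.0673] psi 1.37 tilt [0.0014 0.0038] q [ 0.04  0.29  1.64  0.    1.22 -1.34] open 0.0854 F [ 0.3 -0.9  0.9]
[0.0014, 0.0005, -0.0012, np.float64(-0.007)]
```

Call:
apply_moves --pt "0.001 0 -0.001 0 1" --pt "0 0 0 0 0.6" --pt "0 0 0 0 0.3" --pt "0 0 0 0 -0.2" --pt "0 0 0 0 -0.2" --pt "0 0 0 0 -0.2" --pt "0 0 0 0 -0.2" --pt "0 0 0 0 -0.2"

```text
t: 26.7
tool_pos: [0.6572, 0.0986, 0.0701]
tool_rot: [0.314, 3.122, 0.006]
contact_force: [-0.2, -0.3, 0.3]
opening: 0.0605
```

```bash
python3 -c "
from h import *
splan(.164,-.0425,.0685,1)"
```

```text
stand: [ 0.1653 -0.0429  0.0701]
t 26.7 pos [0.6572 0.0986 0.0701] psi 1.3703 tilt [0.0041 0.0034] q [ 0.04  0.28  1.64  0.    1.22 -1.34] open 0.0605 F [-0.2 -0.3  0.3]
[0.0013, 0.0003, 0.0016, np.float64(-0.0067)]
```

Call:
apply_moves --pt "0 0 0 0 0.6" --pt "0 0 0.002 0 0.6" --pt "0 0 0.001 0 0.6" --pt "0 0 0 0 -0.2" --pt "0 0 0 0 -0.2" --pt "0 0 0 0 -0.2" --pt "0 0 0 0 -0.2" --pt "0 0 0 0 -0.2"

```text
t: 27.7
tool_pos: [0.6586, 0.0979, 0.0701]
tool_rot: [0.314, 3.12, 0.004]
contact_force: [-0.2, -0.5, 2.5]
opening: 0.0609
```

```bash
python3 - <<'E'
from h import *
from station import ctrl
splan(.164,-.0425,.0685,1)
p=ctrl.get_image("scene"); cv2.imwrite("pics/s17.png",cv2.resize(p["img"][150:290,150:340,::-1],None,fx=4,fy=4,interpolation=cv2.INTER_CUBIC))
E
```

```text
stand: [ 0.1667 -0.0433  0.0701]
t 27.7 pos [0.6586 0.0979 0.0701] psi 1.3701 tilt [0.0065 0.0018] q [ 0.04  0.28  1.64  0.    1.22 -1.34] open 0.0609 F [-0.2 -0.5  2.5]
[0.0027, 0.0008, 0.0015, np.float64(-0.0069)]
```

View pics/s17.png

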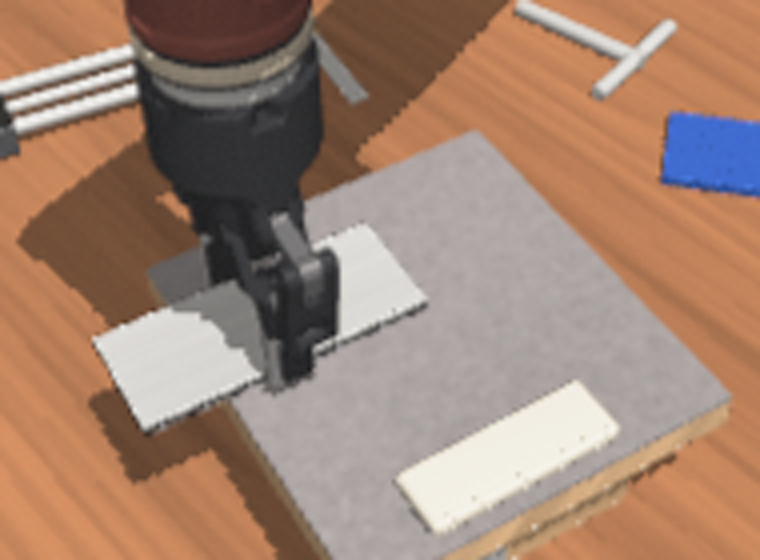

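Call:
apply_moves --pt "0 0 0 0 -0.2" --pt "0 0 -0.002 0 -0.2" --pt "0 0 -0.004 0 -0.2" --pt "0 0 -0.006 0 -0.2" --pt "0 0 -0.008 0 -0.2" --pt "0 0 -0.01 0 -0.2" --pt "0 0 -0.01 0 -0.2" --pt "0 0 -0.01 0 -0.2" --grip_force 60

```text
t: 28.75
tool_pos: [0.6553, 0.0982, 0.1183]
tool_rot: [-0.315, -3.124, -0.004]
contact_force: [0.3, -0.6, -4.3]
opening: 0.0603
```

```bash
python3 - <<'E'
from h import *
from station import ctrl
o,T=state()
p=ctrl.get_image("wrist"); cv2.imwrite("pics/w18.png",p["img"][:,:,::-1]); pickle.dump(p,open("pics/w18.pkl","wb"))
Pw=wplate(p,(230,295,100,240),o,T); W=wcloud(p)
for v in range(80,110,4): print(v,np.round(W[v,262]*1000,1))
psih=np.pi/2-.292
plan([.5915,-.1875,.14],psih,12)
E
```

```text
normal(stand) [ 0.005 -0.002  1.   ] angle deg 0.3
80 [85.8 -0.2 42. ]
84 [83.3 -0.2 42.2]
88 [80.7 -0.2 42. ]
92 [ 74.9  -0.2 -13.6]
96 [ 73.1  -0.2 -13.7]
100 [ 71.4  -0.2 -13.2]
104 [ 69.6  -0.2 -13.8]
108 [ 67.9  -0.2 -13. ]
t 28.8 pos [0.6563 0.0983 0.1203] psi 1.37 tilt [0.0018 0.003 ] q [ 0.04  0.23  1.61  0.    1.3  -1.34] open 0.0599 F [ 0.9  1.2 -1.8]
[0.0005, -0.0244, -0.0017, np.float64(0.0076)]
[0.0004, -0.0244, -0.0017, np.float64(0.0076)]
[0.0002, -0.0244, -0.0017, np.float64(0.0076)]
[-0.0, -0.0244, -0.0017, np.float64(0.0076)]
[-0.0002, -0.0244, -0.0017, np.float64(0.0076)]
[-0.0004, -0.0244, -0.0017, np.float64(0.0076)]
[-0.0006, -0.0244, -0.0017, np.float64(0.0076)]
[-0.0008, -0.0244, -0.0017, np.float64(0.0076)]
[-0.0009, -0.0244, -0.0017, np.float64(0.0076)]
[-0.0011, -0.0244, -0.0017, np.float64(0.0076)]
[-0.0013, -0.0244, -0.0017, np.float64(0.0076)]
[-0.0015, -0.0244, -0.0017, np.float64(0.0076)]
```

View pics/w18.png

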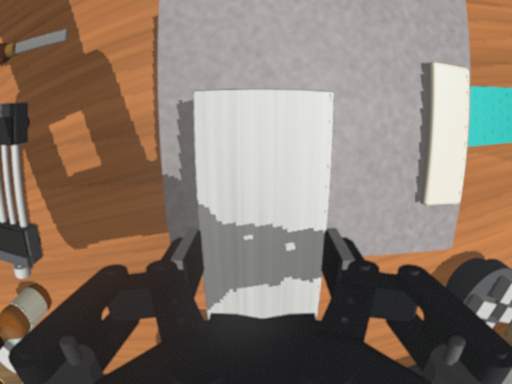

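Call:
apply_moves --pt "0 -0.012 -0.006 0.004 -0.2" --pt "0 -0.02 -0.006 0.008 -0.2" --pt "0 -0.0245 -0.006 0.008 -0.2" --pt "0 -0.0245 -0.002 0.008 -0.2" --pt "0 -0.0245 0 0.008 -0.2" --pt "0 -0.0245 0 0.008 -0.2" --pt "-0.001 -0.0245 0 0.008 -0.2" --pt "-0.001 -0.0245 0 0.008 -0.2"

```text
t: 29.8
tool_pos: [0.6131, -0.0898, 0.1422]
tool_rot: [0.418, 3.113, 0.0]
contact_force: [1.0, 0.2, -3.1]
opening: 0.0599
```

```bash
python3 -c "
from h import *
plan([.5915,-.1875,.12],1.279,6)"
```

```text
t 29.8 pos [ 0.6131 -0.0898  0.1422] psi 1.3036 tilt [ 0.0007 -0.0001] q [-0.27  0.11  1.71  0.    1.33 -1.57] open 0.0599 F [ 1.   0.2 -3.1]
[-0.0008, -0.0167, 0.0037, np.float64(0.0041)]
[-0.0009, -0.0167, 0.0037, np.float64(0.0041)]
[-0.001, -0.0166, 0.0037, np.float64(0.0041)]
[-0.001, -0.0166, 0.0037, np.float64(0.0041)]
[-0.0011, -0.0166, 0.0037, np.float64(0.0041)]
[-0.0012, -0.0166, 0.0037, np.float64(0.0041)]
```

Call:
apply_moves --pt "-0.001 -0.0165 0 0.004 -0.2" --pt "-0.001 -0.0165 0 0.004 -0.2" --pt "-0.001 -0.0165 0 0.004 -0.2" --pt "-0.001 -0.0165 0 0.004 -0.2" --pt "-0.001 -0.0165 0 0.004 -0.2" --pt "-0.001 -0.013 0 0.004 -0.2" --pt "0 -0.003 0 0 -0.2" --pt "0 0 0 0 -0.2"

```text
t: 30.8
tool_pos: [0.589, -0.1947, 0.1421]
tool_rot: [0.464, 3.107, 0.001]
contact_force: [-0.0, 0.1, -2.9]
opening: 0.0597
```

```bash
python3 - <<'E'
from h import *
from station import ctrl
plan([.5915,-.1875,.12],1.279,6)
o,T=state()
p=ctrl.get_image("wrist"); cv2.imwrite("pics/w19.png",p["img"][:,:,::-1]); pickle.dump(p,open("pics/w19.pkl","wb"))
p=ctrl.get_image("scene"); cv2.imwrite("pics/s19.png",p["img"][:,:,::-1]); pickle.dump(p,open("pics/s19.pkl","wb"))
p=ctrl.get_image("top"); cv2.imwrite("pics/t19.png",p["img"][:,:,::-1]); pickle.dump(p,open("pics/t19.pkl","wb"))
q=pickle.load(open("pics/top0.pkl","rb")); print(deproj(q,np.array([367.4]),np.array([106.8]),0))
E
```

```text
t 30.8 pos [ 0.589  -0.1947  0.1421] psi 1.2746 tilt [0.0001 0.0005] q [-0.44  0.11  1.7   0.    1.33 -1.71] open 0.0597 F [-0.   0.1 -2.9]
[-0.0001, 0.0013, 0.0037, np.float64(-0.0007)]
[-0.0001, 0.0013, 0.0037, np.float64(-0.0007)]
[-0.0001, 0.0013, 0.0037, np.float64(-0.0007)]
[-0.0001, 0.0013, 0.0037, np.float64(-0.0007)]
[-0.0001, 0.0013, 0.0037, np.float64(-0.0007)]
[-0.0001, 0.0013, 0.0037, np.float64(-0.0007)]
[[ 0.74521217 -0.22098111  0.        ]]
```

View pics/w19.png

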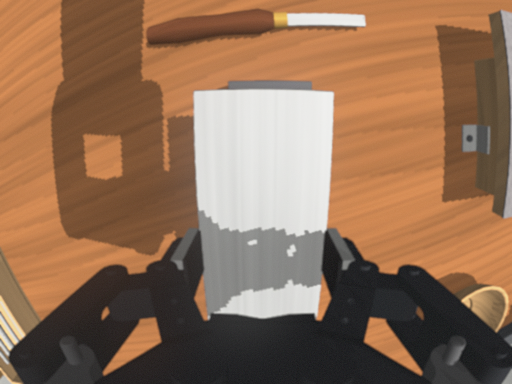

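View pics/s19.png

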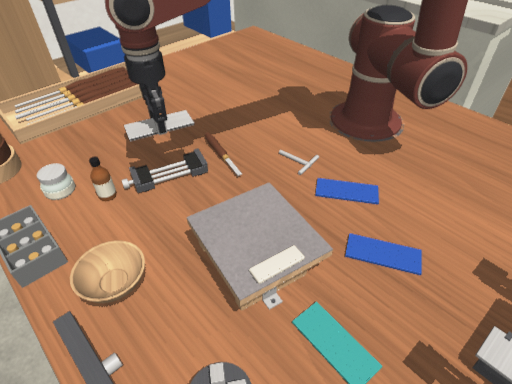

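View pics/t19.png

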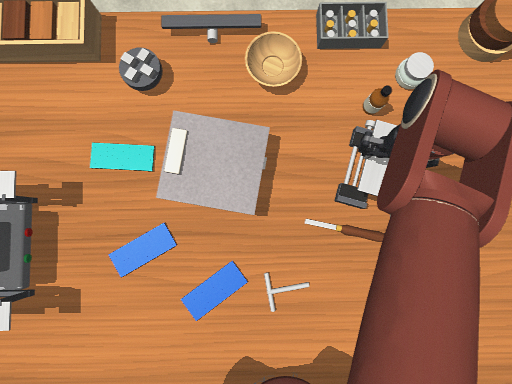

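```bash
python3 - <<'E'
from h import *
p=pickle.load(open("pics/w19.pkl","rb")); o,T=state(); W=wcloud(p); Pw=W@T.T+o["tool_pos"]
for v in (80,82,84,86,88,90,92): print(v,np.round(W[v,270]*1000,1),np.round(Pw[v,270]*1000,1))
for u in (226,228,230,232,308,310,312,314): print(u,np.round(W[85,u]*1000,1),np.round(Pw[85,u]*1000,1))
E
```

```text
80 [ 95.8   7.4 141.1] [ 499.7 -159.1    1.1]
82 [ 90.6   6.5 106.9] [ 504.3 -161.5   35.3]
84 [ 88.8   6.4 106.1] [ 506.  -162.1   36. ]
86 [ 87.1   6.4 105.5] [ 507.7 -162.6   36.7]
88 [ 85.5   6.5 106.5] [ 509.2 -163.    35.7]
90 [ 75.8   3.2 -13.5] [ 517.6 -169.   155.7]
92 [ 74.9   3.2 -13.6] [ 518.4 -169.3  155.7]
226 [ 91.5 -34.3 142. ] [ 4.916e+02 -2.003e+02  1.000e-01]
228 [ 88.4 -28.3 105.5] [ 496.4 -195.4   36.6]
230 [ 88.2 -26.6 104.9] [ 497.  -193.8   37.3]
232 [ 88.4 -25.1 106.9] [ 497.3 -192.4   35.2]
308 [ 88.6  38.1 105.8] [ 515.4 -131.9   36.4]
310 [ 88.7  39.9 106.4] [ 515.8 -130.1   35.8]
312 [ 91.9  47.5 141.6] [ 5.151e+02 -1.219e+02  5.000e-01]
314 [ 91.9  49.3 141.3] [ 515.6 -120.1    0.9]
```

Call:
apply_moves --pt "-0.001 0.002 0.006 -0.002 -0.2" --pt "0 0.002 0.009 -0.002 -0.2" --pt "0 0.0015 0.01 0 -0.2" --pt "0 0.001 0.01 0 -0.2" --pt "0 0 0.01 0 -0.2" --pt "0 0 0.01 0 -0.2" --pt "0 0 0.006 0 -0.2" --pt "0 0 0 0 -0.2"

```text
t: 31.95
tool_pos: [0.5914, -0.1862, 0.0751]
tool_rot: [-0.453, -3.106, -0.002]
contact_force: [-0.1, 0.1, -4.0]
opening: 0.0592
```

```bash
python3 - <<'E'
from h import *
from station import ctrl
plan([.5915,-.1875,.05],1.279,1)
o,T=state()
p=ctrl.get_image("wrist"); cv2.imwrite("pics/w20.png",p["img"][:,:,::-1]); pickle.dump(p,open("pics/w20.pkl","wb"))
W=wcloud(p); Pw=W@T.T+o["tool_pos"]
for v in range(60,100,2): print(v,np.round(W[v,268]*1000,1),round(Pw[v,268,2]*1000,1))
for v in (80,84,88):
  r=(Pw[v,:,2]>.03)&(Pw[v,:,2]<.042); u=np.nonzero(r)[0]; 
  if len(u): print(v,u[0],u[-1],np.round(W[v,u[0]]*1000,1),np.round(W[v,u[-1]]*1000,1))
E
```

```text
t 31.95 pos [ 0.5914 -0.1862  0.0751] psi 1.2813 tilt [-0.0025  0.0018] q [-0.43  0.18  1.74  0.    1.22 -1.71] open 0.0592 F [-0.1  0.1 -4. ]
[-0.0005, -0.0012, 0.0251, np.float64(0.0023)]
60 [103.9   4.2  74. ] 1.3
62 [102.5   4.2  74.3] 1.1
64 [100.8   4.1  73.3] 2.0
66 [99.4  4.2 74.2] 1.2
68 [98.   4.2 74.4] 1.0
70 [91.9  3.5 40.8] 34.6
72 [90.5  3.4 39.8] 35.6
74 [89.3  3.4 39.4] 35.9
76 [88.   3.4 39.6] 35.8
78 [86.8  3.4 39.4] 35.9
80 [85.5  3.4 39.6] 35.7
82 [84.2  3.4 38.6] 36.7
84 [83.1  3.4 39.8] 35.5
86 [81.8  3.4 39.4] 35.9
88 [80.5  3.4 39.3] 36.0
90 [ 75.8   2.4 -13.7] 88.9
92 [ 74.9   2.4 -12.9] 88.1
94 [ 74.    2.3 -14.2] 89.5
96 [ 73.1   2.4 -13.3] 88.6
98 [ 72.3   2.4 -12.8] 88.0
80 203 315 [ 86.5 -36.4  39.6] [86.3 32.3 40.1]
84 202 316 [ 84.  -37.   39.7] [83.6 32.6 38.1]
88 203 316 [ 81.4 -36.5  39.9] [81.2 32.8 39.4]
```

View pics/w20.png

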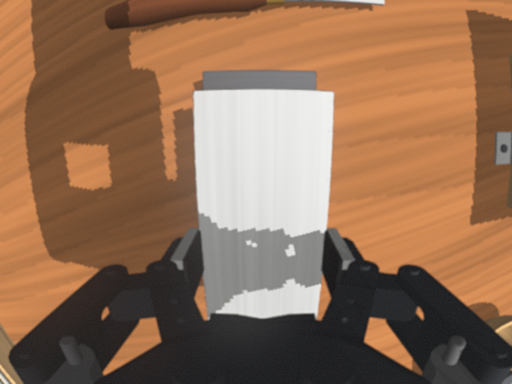

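Call:
apply_moves --pt "-0.0005 -0.001 0.005 0 -0.2" --pt "0 -0.0005 0.007 0 -0.2" --pt "0 0 0.007 0 -0.2" --pt "0 0 0.007 0 -0.2" --pt "0 0 0.006 0 -0.2" --pt "0 0 0.005 0 -0.2" --pt "0 0 0.002 0 -0.2" --pt "0 0 0 0 -0.2"

```text
t: 33.0
tool_pos: [0.5923, -0.1883, 0.0347]
tool_rot: [-0.453, -3.108, -0.001]
contact_force: [-0.5, 0.6, -3.0]
opening: 0.0599
```

```bash
cat > look2.py <<'E'
import sys
from h import *
from station import ctrl
plan([.5915,-.1875,.0235],1.279,1)
o,T=state()
p=ctrl.get_image("wrist"); cv2.imwrite(f"pics/w{sys.argv[1]}.png",p["img"][:,:,::-1]); pickle.dump(p,open(f"pics/w{sys.argv[1]}.pkl","wb"))
W=wcloud(p); Pw=W@T.T+o["tool_pos"]
for v in range(50,98,3): print(v,np.round(W[v,264]*1000,1),round(Pw[v,264,2]*1000,1))
for v in (68,74,80):
  r=(Pw[v,:,2]>.03)&(Pw[v,:,2]<.042); u=np.nonzero(r)[0]; 
  if len(u): print(v,u[0],u[-1],np.round(W[v,u[0]]*1000,1),np.round(W[v,u[-1]]*1000,1))
E
python3 look2.py 21
```

```text
t 33.0 pos [ 0.5923 -0.1883  0.0347] psi 1.2812 tilt [-0.0003  0.0007] q [-0.43  0.24  1.76  0.    1.15 -1.71] open 0.0599 F [-0.5  0.6 -3. ]
[0.001, 0.0006, 0.0112, np.float64(0.0022)]
50 [103.1   1.   32.7] 2.0
53 [101.4   1.   33.9] 0.8
56 [93.3  0.7 -0.4] 35.1
59 [91.5  0.7 -2.2] 36.9
62 [90.2  0.7 -1.1] 35.8
65 [88.7  0.7 -1.6] 36.3
68 [87.   0.7 -2.8] 37.6
71 [85.6  0.7 -2.3] 37.1
74 [84.3  0.7 -1.6] 36.4
77 [82.9  0.7 -1.3] 36.1
80 [81.4  0.7 -1.8] 36.5
83 [80.1  0.7  0.1] 34.6
86 [79.   0.8  4.5] 30.3
89 [ 76.3   0.6 -11.9] 46.6
92 [ 74.9   0.6 -13.2] 48.0
95 [ 73.7   0.6 -11.7] 46.5
68 190 334 [ 88.5 -34.8  -1.1] [88.5 34.6 -0.2]
74 189 334 [ 85.6 -35.4  -0.6] [85.5 34.5 -0.5]
80 190 334 [ 82.6 -34.9  -0.5] [82.5 34.5 -0.7]
```

View pics/w21.png

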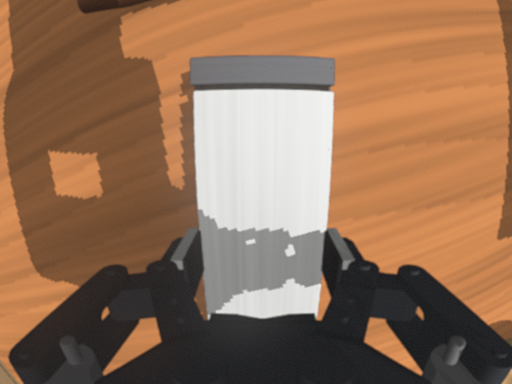

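Call:
apply_moves --pt "0 0 0.003 0 -0.2" --pt "0 0 0.003 0 -0.2" --pt "0 0 0.003 0 -0.2" --pt "0 0 0.001 0 -0.2" --pt "0 0 0 0 -0.2" --pt "0 0 0 0 -0.2" --pt "0 0 0 0 -0.2" --pt "0 0 0 0 -0.2"

```text
t: 34.05
tool_pos: [0.5931, -0.1886, 0.0253]
tool_rot: [0.453, 3.107, 0.0]
contact_force: [-0.7, 0.5, -3.7]
opening: 0.0602
```

```bash
python3 look2.py 22
```

```text
t 34.05 pos [ 0.5931 -0.1886  0.0253] psi 1.2812 tilt [0.0014 0.0001] q [-0.43  0.25  1.76  0.    1.13 -1.71] open 0.0602 F [-0.7  0.5 -3.7]
[0.0018, 0.0006, 0.0018, np.float64(0.0022)]
50 [94.4  0.7 -9.7] 34.8
53 [ 92.5   0.7 -12.4] 37.6
56 [ 91.5   0.7 -10.5] 35.6
59 [ 90.    0.7 -11. ] 36.2
62 [ 88.3   0.7 -12.6] 37.7
65 [ 87.2   0.7 -10.9] 36.0
68 [ 85.9   0.7 -10.9] 36.1
71 [ 84.6   0.7 -10.4] 35.5
74 [ 83.1   0.7 -11. ] 36.2
77 [ 81.9   0.7 -10.1] 35.3
80 [80.6  0.7 -9.7] 34.8
83 [79.5  0.7 -5.9] 31.1
86 [78.2  0.7 -5.7] 30.9
89 [ 76.3   0.6 -11.6] 36.8
92 [ 74.8   0.6 -14.1] 39.3
95 [ 73.6   0.6 -12.6] 37.8
68 185 339 [ 87.2 -34.8 -10.5] [ 87.2  34.5 -10.2]
74 185 339 [ 84.4 -34.9 -10.4] [ 84.1  33.9 -12.5]
80 185 339 [ 81.6 -34.8 -10.6] [ 81.5  34.2 -11.3]
```

Call:
apply_moves --pt "0.0012 0 0 0 -0.2" --pt "0 0 0.001 0 -0.2" --pt "0 0 0.001 0 -0.2" --pt "0 0 0 0 -0.2" --pt "0 0 0 0 -0.2" --pt "0 0 0 0 -0.2" --pt "0 0 0 0 -0.2" --pt "0 0 0 0 -0.2"

```text
t: 35.1
tool_pos: [0.5921, -0.1883, 0.0252]
tool_rot: [0.453, 3.108, 0.001]
contact_force: [-1.8, 0.5, 1.9]
opening: 0.0597
```

```bash
python3 look2.py 23
```

```text
t 35.1 pos [ 0.5921 -0.1883  0.0252] psi 1.2813 tilt [0.0012 0.0002] q [-0.43  0.25  1.76  0.    1.13 -1.71] open 0.0597 F [-1.8  0.5  1.9]
[0.0009, 0.0006, 0.0017, np.float64(0.0023)]
50 [101.3   0.9  24.2] 0.9
53 [ 92.9   0.7 -10. ] 35.1
56 [ 91.3   0.7 -11.4] 36.5
59 [90.2  0.7 -9.5] 34.6
62 [ 88.5   0.7 -11.5] 36.5
65 [ 87.2   0.7 -11. ] 36.1
68 [ 85.9   0.7 -10.9] 35.9
71 [ 84.5   0.7 -11.2] 36.3
74 [ 83.2   0.7 -10.1] 35.2
77 [ 81.7   0.6 -12. ] 37.1
80 [ 80.5   0.7 -10.1] 35.2
83 [79.5  0.7 -5.9] 31.0
86 [78.2  0.7 -5.4] 30.5
89 [ 76.3   0.6 -11.7] 36.8
92 [  67.    -0.3 -143.7] 168.8
95 [ 73.6   0.6 -12.7] 37.8
68 185 339 [ 87.3 -35.1  -9.6] [ 87.2  34.5 -10.3]
74 185 339 [ 84.5 -35.  -10.1] [ 84.3  34.4 -10.4]
80 185 339 [ 81.6 -34.7 -11.1] [ 81.6  34.5 -10.2]
```

Call:
apply_moves --pt "0 0 0 0 0.2" --pt "0 0 0 0 1" --pt "0 0 0 0 1" --pt "0 0 0 0 1" --pt "0 0 -0.01 0 1" --pt "0 0 -0.02 0 1" --pt "0 0 -0.025 0 1" --pt "0 0 -0.025 0 1"

```text
t: 36.15
tool_pos: [0.5927, -0.1887, 0.1099]
tool_rot: [0.453, 3.105, -0.001]
contact_force: [-0.6, 1.0, -0.8]
opening: 0.0858
```

```bash
python3 look2.py 24
```

```text
t 36.15 pos [ 0.5927 -0.1887  0.1099] psi 1.2812 tilt [ 0.0033 -0.0009] q [-0.43  0.15  1.72  0.    1.27 -1.71] open 0.0858 F [-0.6  1.  -0.8]
[0.0017, 0.0008, 0.0864, np.float64(0.0022)]
50 [118.5   1.5 108.3] 1.1
53 [115.7   1.5 107.5] 2.0
56 [113.    1.5 107.2] 2.3
59 [110.6   1.5 108.7] 0.8
62 [108.1   1.5 109. ] 0.5
65 [105.3   1.5 108.1] 1.4
68 [102.9   1.5 109.5] 0.0
71 [100.3   1.5 109.2] 0.3
74 [93.4  1.3 73.8] 35.8
77 [91.1  1.3 72.7] 36.9
80 [89.   1.3 73.7] 35.8
83 [86.7  1.3 73.6] 36.0
86 [84.4  1.2 72.6] 37.0
89 [82.3  1.3 73.6] 36.0
92 [80.4  1.3 77.5] 32.1
95 [78.2  1.3 78.9] 30.7
68 507 511 [126.  233.4  78.4] [125.9 234.3  73.4]
74 215 511 [ 94.  -34.   72.3] [120.  234.3  73.6]
80 214 511 [ 89.7 -34.9  73.7] [114.2 234.4  73.7]
```

View pics/w24.png

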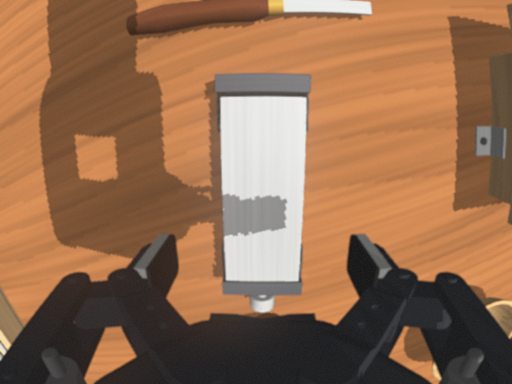

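Call:
apply_moves --pt "0 0 -0.02 0 1" --pt "0 0 -0.03 0 1" --pt "0 0.03 -0.03 0 1" --pt "0 0.05 -0.02 0 1" --pt "0 0.05 0 0 1" --pt "0 0.05 0 0 1" --pt "0 0.04 0 0 1" --pt "0 0 0 0 1"

```text
t: 37.2
tool_pos: [0.6603, 0.0267, 0.2289]
tool_rot: [0.454, 3.087, -0.004]
contact_force: [0.6, -0.4, 0.3]
opening: 0.0856
```

```bash
python3 - <<'E'
from h import *
from station import ctrl
p=pickle.load(open("pics/w24.pkl","rb"))
t=ctrl.get_image("top"); cv2.imwrite("pics/t25.png",cv2.resize(t["img"][90:250,140:420,::-1],None,fx=2.8,fy=2.8,interpolation=cv2.INTER_CUBIC))
s=ctrl.get_image("scene"); cv2.imwrite("pics/s25.png",cv2.resize(s["img"][130:240,80:260,::-1],None,fx=4,fy=4,interpolation=cv2.INTER_CUBIC))
P=cloud(t); m=np.zeros(P.shape[:2],bool); m[115:215,330:395]=(t["img"][115:215,330:395].min(-1)>175)
m=m&(P[...,2]>.02); q=P[m]; print(len(q),[np.round(x,1) for x in rect(q[:,:2]*1000)[:3]],np.round(np.median(q[:,2])*1000,1))
A=np.c_[q[:,:2]-q[:,:2].mean(0),np.ones(len(q))]; print(np.round(np.linalg.lstsq(A,q[:,2],rcond=None)[0],4))
P2=cloud(s); m=np.zeros(P2.shape[:2],bool); m[145:200,120:215]=(s["img"][145:200,120:215].min(-1)>175); m&=(P2[...,2]>.025)&(P2[...,2]<.05); q=P2[m]
A=np.c_[q[:,:2]-q[:,:2].mean(0),np.ones(len(q))]; print(len(q),np.round(np.linalg.lstsq(A,q[:,2],rcond=None)[0],4),[np.round(x,1) for x in rect(q[:,:2]*1000)[:3]])
o,_=state(); print(o["t"],o["tool_pos"],o["contact_force"])
E
```

```text
557 [array([ 541.7, -115.3]), array([123.1, 380.3]), np.float64(40.3)] 37.0
[0.3474 1.5835 0.0385]
209 [-0.0589  0.0101  0.0363] [array([ 620.4, -183.8]), array([ 47. , 180.5]), np.float64(75.9)]
37.3 [0.65994376 0.02419923 0.22876674] [ 0.00221607  0.63183304 -0.0405865 ]
```

View pics/t25.png

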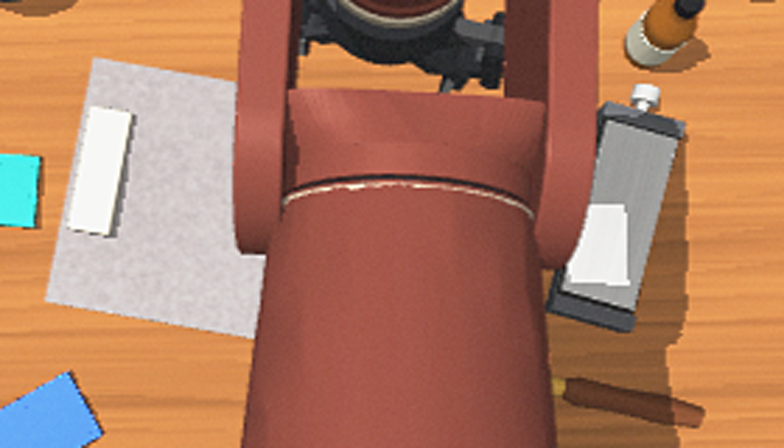

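View pics/s25.png

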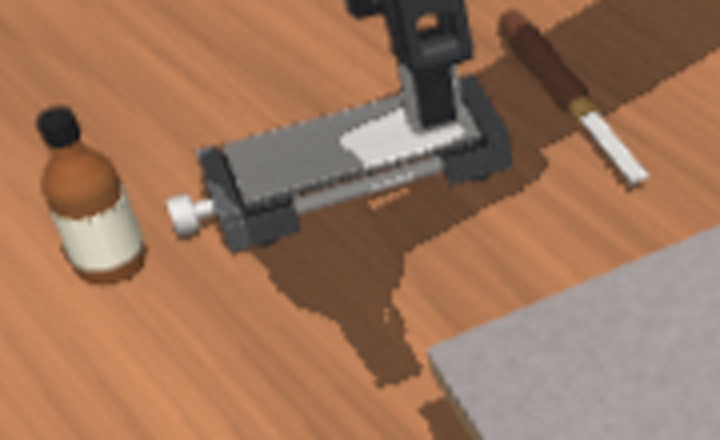

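```bash
python3 - <<'E'
from h import *
from station import ctrl
C=np.array([.5915,-.1875]);a=-.292;X=np.array([np.cos(a),np.sin(a)]);Y=np.array([-X[1],X[0]])
def fit(Pw,n):
    q=Pw.reshape(-1,3); q=q[np.isfinite(q).all(1)]; h=np.c_[(q[:,:2]-C)@X,(q[:,:2]-C)@Y,q[:,2]]
    m=(abs(h[:,0])<.072)&(abs(h[:,1])<.028)&(h[:,2]>.028)&(h[:,2]<.046); h=h[m]
    A=np.c_[h[:,:2],np.ones(len(h))]; print(n,len(h),"slopes x,y, z0",np.round(np.linalg.lstsq(A,h[:,2],rcond=None)[0],4))
fit(cloud(ctrl.get_image("top")),"top")
p=pickle.load(open("pics/w24.pkl","rb")); T=R.from_rotvec([.453,3.105,-.001]).as_matrix(); Pw=wcloud(p)@T.T+[.5927,-.1887,.1099]; fit(Pw,"wrist")
m=(p["img"].min(-1)>185)|((Pw[...,2]>.035)&(Pw[...,2]<.042)&(p["img"].min(-1)>105)); s=np.zeros_like(m); s[94:284,212:312]=1; m&=s
n,l,st,_=cv2.connectedComponentsWithStats(m.astype(np.uint8)); i=1+np.argmax(st[1:,4]); print(st[i])
q=Pw[l==i]; q=q[np.isfinite(q).all(1)&(abs(q[:,2]-.037)<.006)]
h=np.c_[(q[:,:2]-C)@X,(q[:,:2]-C)@Y]*1000; print([np.round(x,1) for x in rect(h)[:3]])
E
```

```text
top 1378 slopes x,y, z0 [ 0.0013 -0.0008  0.0372]
wrist 13021 slopes x,y, z0 [0.0012 0.0005 0.0382]
[  220    96    87   188 15072]
[array([ 1.6, -1.5]), array([155.1,  66.7]), np.float64(0.1)]
```

```bash
python3 -c "
from station import ctrl
print(ctrl.finish_job())"
```

```text
the job is handed in; nothing more can be done
None
```

The plate is in the stone holder, plain fine face up, lying level on both ledges. I handed the job in at about 37 s; no verdict was reported.

**How it was done**
- **Slide:** I gripped the dotted plate by its long sides and slid it about 60 mm, so its front end overhung the stand by about 48 mm.
- **Turn-over:** I gripped the overhanging end. The tool cannot tilt and the plate did not swing down by itself, so I levered the plate against the stand's front edge until it leaned past vertical. I then stood it on the stand and lowered it plain face up, with the gripped end out over the back edge, and let go.
- **Placing:** I regripped it by the long sides at its middle, carried it over and set it between the jaws.

**Last checks**
- **Level:** the slopes were about 0.001 rad in both the top and wrist pictures.
- **Height:** the top face measured 37.2 mm in the top picture and 38.2 mm in the wrist picture. It should be 37.
- **Position:** it sat within about 2 mm of the holder's middle both ways, about 0.002 rad off its length.
- **Arm:** it stood clear of everything with the gripper open.
- **Other items:** the slipstone and bottle looked unmoved. The scraper was partly hidden by the arm in the last top picture, but showed in place in the scene picture.

**Disagreements and failures**
- **Pads:** the plate slid some 15 mm in the pads during the turn-over without being dropped.
- **First fits:** my first plane fits on the final pictures took in other objects, so I replaced them with the ones above.

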